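# Cap the housings and drive their lock pins

### The job

Fit every loose steel cover onto the open housing that has the same outline and size, its plug fully home and its plate flat on the rim; a housing whose cover is not on the bench stays open. Once all the covers are on, take the mallet and drive each cover's lock pin fully down with the mallet only, never with the hand. Then stand the mallet back on its head, upright as it stood, in the middle of its rubber pad, and leave everything else on the bench where it is.

Things in the scene. Friction and masses are not known exactly. Their poses are not given: they have to be found in the camera images.
- seat_big (a point): centre of the top rim of a grey cast housing, open at the top and fixed to the bench; outline round, 110 mm across, rim 60 mm above the bench, walls 10 mm thick, opening 90 mm across. z up, x and y along the housing's sides. The housing stays open if its cover is not on the bench
- cover_big: loose steel cover (or absent), about 220 g; plate round, 110 mm across, 6 mm thick, over a plug 10 mm deep that fits the opening with 3 mm spare a side. On top a grip block, 36 mm along x, 28 mm along y, 26 mm tall, the lock pin on top. Origin: centre of the plug's underside, z up; plate at 10-16 mm, block 16-42 mm. Seated: origin 10 mm below the rim's centre
- pin_big: lock pin of cover_big: steel, 16 mm across, upright at the cover's centre, stands 14 mm out of the grip block when up (2 mm when fully home); sprung, but a tight fit: it takes about 6 to 8 N and stays where it is driven. Origin on its axis, 14 mm below its top: 42 mm above the cover's origin when up, 30 mm when home. It moves with the cover
- drive_big (a joint): how far the lock pin of cover_big has been driven down (m): 0 up, 0.012 fully home
- seat_small (a point): centre of the top rim of a grey cast housing, open at the top and fixed to the bench; outline round, 78 mm across, rim 60 mm above the bench, walls 10 mm thick, opening 58 mm across. z up, x and y along the housing's sides. The housing stays open if its cover is not on the bench
- cover_small: loose steel cover (or absent), about 220 g; plate round, 78 mm across, 6 mm thick, over a plug 10 mm deep that fits the opening with 3 mm spare a side. On top a grip block, 36 mm along x, 28 mm along y, 26 mm tall, the lock pin on top. Origin: centre of the plug's underside, z up; plate at 10-16 mm, block 16-42 mm. Seated: origin 10 mm below the rim's centre
- pin_small: lock pin of cover_small: steel, 16 mm across, upright at the cover's centre, stands 14 mm out of the grip block when up (2 mm when fully home); sprung, but a tight fit: it takes about 6 to 8 N and stays where it is driven. Origin on its axis, 14 mm below its top: 42 mm above the cover's origin when up, 30 mm when home. It moves with the cover
- drive_small (a joint): how far the lock pin of cover_small has been driven down (m): 0 up, 0.012 fully home
- seat_square (a point): centre of the top rim of a grey cast housing, open at the top and fixed to the bench; outline square, 86 x 86 mm, rim 60 mm above the bench, walls 10 mm thick, opening 66 x 66 mm. z up, x and y along the housing's sides. The housing stays open if its cover is not on the bench
- cover_square: loose steel cover (or absent), about 220 g; plate square, 86 x 86 mm, 6 mm thick, over a plug 10 mm deep that fits the opening with 3 mm spare a side. On top a grip block, 36 mm along x, 28 mm along y, 26 mm tall, the lock pin on top. Origin: centre of the plug's underside, z up; plate at 10-16 mm, block 16-42 mm. Seated: origin 10 mm below the rim's centre
- pin_square: lock pin of cover_square: steel, 16 mm across, upright at the cover's centre, stands 14 mm out of the grip block when up (2 mm when fully home); sprung, but a tight fit: it takes about 6 to 8 N and stays where it is driven. Origin on its axis, 14 mm below its top: 42 mm above the cover's origin when up, 30 mm when home. It moves with the cover
- drive_square (a joint): how far the lock pin of cover_square has been driven down (m): 0 up, 0.012 fully home
- seat_oblong (a point): centre of the top rim of a grey cast housing, open at the top and fixed to the bench; outline oblong, 110 mm along its x by 62 mm along its y, rim 60 mm above the bench, walls 10 mm thick, opening 90 x 42 mm. z up, x and y along the housing's sides. The housing stays open if its cover is not on the bench
- cover_oblong: loose steel cover (or absent), about 220 g; plate oblong, 110 mm along its x by 62 mm along its y, 6 mm thick, over a plug 10 mm deep that fits the opening with 3 mm spare a side. On top a grip block, 36 mm along x, 28 mm along y, 26 mm tall, the lock pin on top. Origin: centre of the plug's underside, z up; plate at 10-16 mm, block 16-42 mm. Seated: origin 10 mm below the rim's centre
- pin_oblong: lock pin of cover_oblong: steel, 16 mm across, upright at the cover's centre, stands 14 mm out of the grip block when up (2 mm when fully home); sprung, but a tight fit: it takes about 6 to 8 N and stays where it is driven. Origin on its axis, 14 mm below its top: 42 mm above the cover's origin when up, 30 mm when home. It moves with the cover
- drive_oblong (a joint): how far the lock pin of cover_oblong has been driven down (m): 0 up, 0.012 fully home
- pad: black rubber pad fixed to the bench, 100 x 100 x 6 mm, the mallet's place. Origin: centre of its underside; top at 6 mm
- mallet: mallet, about 420 g, standing on a face of its head. Head: upright cylinder, 52 mm across, 76 mm tall, white faces below and above; wooden handle, 20 mm wide, 26 mm tall, level along the mallet's +x, its axis 40 mm above the lower face, reaching 145 mm from the head's axis. Origin: centre of the lower face, z up. Best gripped hard across the handle 60 mm from the head's axis
- tin_can: small tin can, 56 mm across, 110 mm tall; not part of the job. Origin: centre of its underside
- bearing: bearing ring, 56 mm across, 18 mm tall; not part of the job. Origin: centre of its underside
- hex_socket: wrench socket, 34 mm across, 36 mm tall; not part of the job. Origin: centre of its underside
- wrench: flat spanner lying beyond the pad; not part of the job. Origin: middle of its length, underside
- tub: open plastic tub, 90 mm across, 80 mm tall; not part of the job. Origin: centre of its underside
- carton: cardboard carton, 120 x 120 x 70 mm; not part of the job. Origin: centre of its underside
Things that resemble listed ones, but are neither listed nor needed, are in the scene too. What is shaped like the mallet but yellow is not meant.

How it is judged (in metres and radians):
On the way, in this order (a step that is already met when the one before it is completed fails the run):
1. every cover that is on the bench is seated on its own housing and released (horizontal distance between cover_big and seat_big below 0.007 m and z of cover_big in the frame of seat_big below -0.007 m and angle between each of cover_big, cover_small, cover_square, cover_oblong's own z axis and vertical below 0.06 rad and horizontal distance between cover_small and seat_small below 0.007 m and z of cover_small in the frame of seat_small below -0.007 m and horizontal distance between cover_square and seat_square below 0.007 m and z of cover_square in the frame of seat_square below -0.007 m and horizontal distance between cover_oblong and seat_oblong below 0.007 m and z of cover_oblong in the frame of seat_oblong below -0.007 m and contact force between the fingers and cover_big below 0.5 N and contact force between the fingers and cover_small below 0.5 N and contact force between the fingers and cover_square below 0.5 N and contact force between the fingers and cover_oblong below 0.5 N), for 0.2 s.
2. all lock pins are driven home, with every cover seated (horizontal distance between cover_big and seat_big below 0.007 m and z of cover_big in the frame of seat_big below -0.007 m and angle between each of cover_big, cover_small, cover_square, cover_oblong's own z axis and vertical below 0.06 rad and horizontal distance between cover_small and seat_small below 0.007 m and z of cover_small in the frame of seat_small below -0.007 m and horizontal distance between cover_square and seat_square below 0.007 m and z of cover_square in the frame of seat_square below -0.007 m and horizontal distance between cover_oblong and seat_oblong below 0.007 m and z of cover_oblong in the frame of seat_oblong below -0.007 m and value of joint each of drive_big, drive_small, drive_square, drive_oblong above 0.009 m), for 0.2 s.
At the end, for the whole second after the job is handed in: Every cover present sits on its own housing (centres within 7 mm, plate no more than 3 mm above the rim, tilt under 0.06 rad) with its lock pin driven at least 9 mm of its 12 mm; the mallet stands on its lower face on the pad (within 30 mm of the pad's centre, tilt under 0.1 rad); all at rest (all of step 2 and horizontal distance between mallet and pad below 0.03 m and angle between mallet's own z axis and vertical below 0.1 rad and height (world z) of mallet below 0.012 m and linear speed of each of mallet, cover_big, cover_small, cover_square, cover_oblong below 0.02 m/s); the robot touches nothing.
It fails at once if a lock pin is pressed by the fingers or the arm instead of the mallet (contact force between any of the fingers, the arm and pin_big above 2 N or contact force between any of the fingers, the arm and pin_small above 2 N or contact force between any of the fingers, the arm and pin_square above 2 N or contact force between any of the fingers, the arm and pin_oblong above 2 N).
It fails at once if a bystander is moved more than 50 mm or tipped over (distance of any of tin_can, bearing, hex_socket, wrench, tub, carton from where it was at the start of the episode above 0.05 m or angle between any of tin_can, bearing, hex_socket, wrench, tub, carton's own z axis and vertical above 0.5 rad).
Of cover_big, cover_small, cover_square, cover_oblong only 3 to 4 are there at a start; the rules pass over those that are not, and their reading is None.
At some moment in a run one of cover_big, cover_small, cover_square, cover_oblong may be knocked a few centimetres aside while the robot is not near it.
It also fails if it takes over 210 s, if anything falls off the work surface, if the arm or the gripper's body presses on something with over 40 N, if the wrist force passes 120 N, or if a joint passes its speed limit or range.

### The arm

A 7-joint arm with a two-finger parallel gripper is mounted at the origin on the work surface. World frame = base frame: x ahead of the robot, y to its left, z up, the work surface at z = 0. Lengths are in m, angles in degrees, forces in N, time in s.
With the tool pointing down it reaches from about 0.4 to 0.925 m from the base axis. Payload 4.1 kg.
Tool frame: the origin (TCP) lies at the very end of the fingers, on their centre line; the grasp point (between the pads) lies 19 mm behind it; z points along the fingers, y is the line along which they close (so a half turn about z gives the same grasp; the last joint's range is limited). The gripper opens to 85 mm and grips with 20 to 120 N. Pads are 22 mm wide; open, the fingers measure 114 mm over their backs; the gripper's body (76 mm by 85 mm) begins 54 mm behind the grasp point. The pads swing forward as they close: fully open they stand 13 mm farther back than shut.
Start: joints at [67.609, 22.827, 2.584, 88.041, -1.071, 69.15, -2.905], TCP at [0.187, -0.623, 0.231] pointing down, gripper open.
Joint ranges: [-161.44, 161.44], [-28.35, 127.94], [-78.24, 83.42], [0, 140.83], [-78.03, 258.03], [13.02, 114.36], [-168.23, 168.23]. Speed limits (degrees/s): [147.25, 147.25, 180, 180, 180, 180, 180].

### API

Orientations are given as a 3x3 rotation matrix whose columns are the frame's x, y, z axes.
In Python, from rig import env gives the robot as it stands.
- The arm moves only by the tool drive_tool, never from a script. Its argument "steps" is a list of rows, each a list of 7 numbers: the shift along the tool's x, y, z in cm, then the turn, a rotation vector about the tool's x, y, z in degrees, then the opening, from 0 (shut) to 1 (fully open). A call has 1 to 8 rows; each row is the pose to reach, as a shift and turn from the pose commanded when the call began, along the tool's axes at that moment; what a row does not reach only later rows make up. A row lasts 1/12 s, in which the tool goes at most 41.7 mm and 7.16 degrees, less where a joint would pass 70% of its speed; a pose out of reach is approached as far as the arm can. A call with a gripper value outside its range is refused whole. The fingers move at their own pace and stop on an object; "newtons" is the grip in N (left out, the last holds). Time passes only in rows, so rows that repeat a pose let the fingers close. It gives the time, the measured TCP pose, the force, the opening and the grip force at its end, in the units of the state.
- env.read_state(): the state, without advancing time (a new reading comes with each control period).
- env.grab_frame(name): name is "side" or "top" or "wrist"; returns a dict with "img" (480x640x3 uint8, red, green, blue), "depth" (480x640 float32, m along the optical axis (not along the pixel's ray), 0 where there is no reading), "fx", "fy", "cx", "cy" (pixels), "view" (4x4, takes a point from world to camera coordinates). Camera axes: x right, y up, looking along -z (the intrinsics and any distortion apply to the point x, -y, -z); pixel columns grow to the right and rows downward; lengths in m; the calibration is good to about 2 mm. A picture is of the moment at which its call begins.
- env.hand_in(): hands the job in; it is judged then, once.
The state is a dict: "clock": time; "joints": joint angles; "qd": joint speeds; "joint_torque": joint torques, N m; "eef_pos": TCP position; "eef_rot": TCP orientation; "wrist_force": force on the tool from outside, world axes, zero at the start; "moment": the same for the moment, N m; "grip_width": finger opening in m; "grasp_force": force on a finger pad.
Only numpy, scipy, OpenCV 4.12 (cv2) and the standard library are available. Lean on these libraries where they do the work, as an engineer would, in place of code of your own. Each camera call takes 0.05 s, during which the arm holds its last target. There are 200 camera calls.

## Working session

There is one attempt and no reset: what is moved stays moved. The work goes in short steps, Python scripts to look and compute and a tool call to move; the robot and the scene stay as the last step left them, time stands still between calls to the robot, and variables do not carry over. Pictures are saved under pics/ and viewed, at most 14 in all, crops included, and the job is handed in when it is done.

Besides the shell and the picture viewer there is one more tool, called after "Call:" as name([rows], argument=value, ...), one row to a line, values as JSON. drive_tool: Moves the arm, as the interface text tells. Its arguments: {"type":"object","properties":{"steps":{"type":"array"},"newtons":{"type":"number"}},"required":["steps"]}

```bash
ls; mkdir -p pics; cat > h.py <<'E'
import numpy as np, cv2
from rig import env
def grab(n):
    f=env.grab_frame(n); np.savez(f'{n}.npz',**f); return f
def load(n): return dict(np.load(f'{n}.npz'))
def pts(f):
    # world point per pixel from depth
    v,u=np.mgrid[0:480,0:640]; d=f['depth']
    c=np.stack([(u-f['cx'])/f['fx']*d,-(v-f['cy'])/f['fy']*d,-d,np.ones_like(d)],-1)
    return (c@np.linalg.inv(f['view']).T)[...,:3]
def ray(f,u,v,z):
    iv=np.linalg.inv(f['view']); o=iv[:3,3]
    d=iv[:3,:3]@np.array([(u-f['cx'])/f['fx'],-(v-f['cy'])/f['fy'],-1.])
    return o+d*(z-o[2])/d[2]
def save(img,name): cv2.imwrite(f'pics/{name}.png',np.ascontiguousarray(img[...,::-1]))
E
python3 - <<'E'
from h import *
for n in ['top','side','wrist']:
    f=grab(n); save(f['img'],n+'0'); print(n,{k:(v if np.ndim(v)==0 else '') for k,v in f.items()},f.keys()); iv=np.linalg.inv(f['view']);print(iv.round(3))
s=env.read_state();print(s)
E
```

```text
pics
top {'img': '', 'depth': '', 'fx': 506.4251331859826, 'fy': 506.4251331859826, 'cx': 317.8254818313616, 'cy': 238.56420413669966, 'view': ''} dict_keys(['img', 'depth', 'fx', 'fy', 'cx', 'cy', 'view'])
[[ 0.002  0.998 -0.067  0.419]
 [-1.     0.004  0.026  0.05 ]
 [ 0.027  0.067  0.997  1.319]
 [ 0.     0.     0.     1.   ]]
side {'img': '', 'depth': '', 'fx': 619.6254845282562, 'fy': 619.6254845282562, 'cx': 315.1346346473778, 'cy': 234.75748040299823, 'view': ''} dict_keys(['img', 'depth', 'fx', 'fy', 'cx', 'cy', 'view'])
[[-0.972  0.14  -0.188  0.223]
 [-0.233 -0.493  0.838  1.31 ]
 [ 0.024  0.859  0.512  0.852]
 [ 0.     0.     0.     1.   ]]
wrist {'img': '', 'depth': '', 'fx': 338.95116834645376, 'fy': 338.95116834645376, 'cx': 318.35309651233695, 'cy': 241.5761067637654, 'view': ''} dict_keys(['img', 'depth', 'fx', 'fy', 'cx', 'cy', 'view'])
[[ 0.288  0.922  0.26   0.253]
 [-0.958  0.278  0.077 -0.602]
 [-0.001 -0.271  0.963  0.373]
 [ 0.     0.     0.     1.   ]]
{'clock': 0.15, 'joints': array([67.61087325, 22.86349446,  2.58198377, 88.0968688 , -1.07114535,
       69.14953845, -2.90357037]), 'qd': array([-0.03859182, -0.10621123, -0.05722518, -0.20662131, -0.0040963 ,
        0.0345876 ,  0.12325969]), 'joint_torque': array([ 1.67553993e-03, -4.75558448e+01,  1.36667591e+00, -2.54512542e+01,
        1.17894009e-02,  6.46424160e-03,  5.45331780e-08]), 'eef_pos': array([ 0.18684344, -0.62207116,  0.23049345]), 'eef_rot': array([[ 9.57705038e-01,  2.87751219e-01, -5.43404132e-04],
       [ 2.87751707e-01, -9.57704031e-01,  1.39450911e-03],
       [-1.19148630e-04, -1.49189387e-03, -9.99998880e-01]]), 'wrist_force': array([-0.12564835, -0.17752782, -0.21315532]), 'moment': array([-0.01628577,  0.06319965, -0.00777632]), 'grasp_force': 0.0, 'grip_width': 0.0854604960892817}
```

View pics/top0.png

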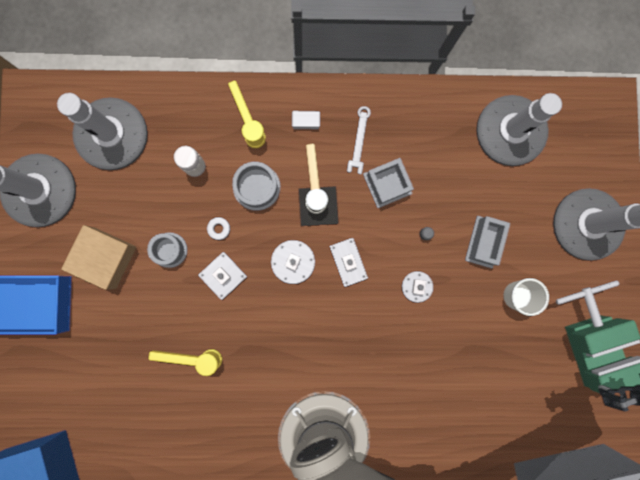

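View pics/side0.png

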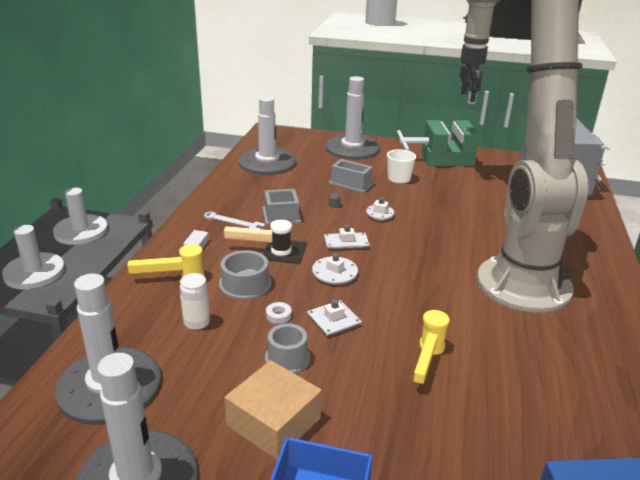

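All four covers are on the bench. In the top image:
- Covers: square (222,276), big (293,262), oblong (349,262), small (418,287).
- Housings: big (256,187), small (167,250), square (388,183), oblong (488,241).
- Mallet: (317,200), black head and white faces, standing on the black pad with its wooden handle pointing up. The two yellow mallets, at (253,132) and (208,362), are decoys.

Next I measure them.

```bash
python3 - <<'E'
from h import *
f=load('top'); P=pts(f); img=f['img']
print('bench z',np.median(P[300:330,250:400,2]))
def seg(u,v,r,zlo,zhi):
    m=np.zeros((480,640),np.uint8); m[v-r:v+r,u-r:u+r]=1
    m&=((P[...,2]>zlo)&(P[...,2]<zhi)).astype(np.uint8); return m
def shape(name,m,z):
    cs,_=cv2.findContours(m,cv2.RETR_EXTERNAL,cv2.CHAIN_APPROX_NONE); c=max(cs,key=cv2.contourArea)
    w=np.array([ray(f,u,v,z)[:2] for u,v in c[:,0]])
    w32=(w*1000).astype(np.float32)
    (cx,cy),(a,b),ang=cv2.minAreaRect(w32); cc,rr=cv2.minEnclosingCircle(w32)
    print(name,'rect',round(cx,1),round(cy,1),round(a,1),round(b,1),round(ang,1),'circ',np.round(cc,1),round(2*rr,1),'zmed',round(float(np.median(P[...,2][m>0])),4))
for n,u,v,r in [('Hbig',256,187,32),('Hsmall',167,250,26),('Hsq',388,183,30),('Hobl',488,241,32)]:
    shape(n,seg(u,v,r,.052,.07),.06)
for n,u,v,r in [('Csq',222,276,30),('Cbig',293,262,30),('Cobl',349,262,28),('Csmall',418,287,25)]:
    shape(n+' plate',seg(u,v,r,.008,.07),.016)
    shape(n+' block',seg(u,v,r,.035,.07),.042)
shape('mallet',seg(317,200,20,.07,.1),.082)
shape('handle',seg(313,165,25,.04,.07),.059)
hsv=cv2.cvtColor(img,cv2.COLOR_RGB2HSV); m=np.zeros((480,640),np.uint8); m[180:230,290:345]=(hsv[180:230,290:345,2]<60); shape('pad',m,.006)
for n,u,v,r,zl,z in [('can',189,162,25,.09,.11),('bear',218,229,14,.01,.018),('sock',427,234,12,.02,.036)]: shape(n,seg(u,v,r,zl,.3),z)
big=cv2.resize(img[140:310,140:520],(800,358),interpolation=cv2.INTER_CUBIC); save(big,'crop0')
E
```

```text
bench z -0.0005111904034330594
Hbig rect 642.7 178.5 106.2 107.3 0.4 circ [642.1 177.3] 110.2 zmed 0.0591
Hsmall rect 476.5 399.6 77.4 75.9 45.5 circ [476.7 399.6] 78.7 zmed 0.0591
Hsq rect 653.2 -164.9 86.4 88.4 22.9 circ [ 653.5 -165.1] 119.9 zmed 0.0593
Hobl rect 501.4 -419.4 65.6 110.7 73.6 circ [ 501.3 -420.7] 125.0 zmed 0.0592
Csq plate rect 412.5 260.6 86.0 88.4 43.5 circ [413.5 259.4] 119.6 zmed 0.016
Csq block rect 411.9 260.9 33.8 28.1 45.4 circ [411.3 261.5] 42.8 zmed 0.0422
Cbig plate rect 447.5 82.2 105.3 107.8 0.2 circ [447.8  81.7] 109.3 zmed 0.0159
Cbig block rect 447.8 81.7 27.8 35.6 67.0 circ [448.1  81.6] 41.5 zmed 0.0418
Cobl plate rect 447.3 -61.8 109.6 62.1 20.0 circ [447.9 -62. ] 122.9 zmed 0.0163
Cobl block rect 447.4 -61.6 35.7 27.9 20.5 circ [447.2 -62.2] 42.0 zmed 0.0424
Csmall plate rect 383.9 -238.8 74.5 75.4 0.0 circ [ 384.3 -239.2] 77.8 zmed 0.0165
Csmall block rect 384.4 -239.1 29.0 35.7 82.0 circ [ 384.5 -239.3] 42.6 zmed 0.0423
mallet rect 599.9 22.4 49.7 49.3 0.2 circ [599.8  22.1] 51.9 zmed 0.0815
handle rect 686.2 32.4 115.3 20.3 6.6 circ [685.9  34.9] 115.3 zmed 0.0582
pad rect 568.8 13.7 32.9 55.3 11.7 circ [579.5  16.1] 56.0 zmed 0.0055
can rect 694.7 336.5 57.7 53.4 27.0 circ [694.9 336.7] 58.5 zmed 0.1085
bear rect 531.5 273.6 54.1 53.8 0.3 circ [532.  273.2] 56.5 zmed 0.0171
sock rect 520.7 -261.5 30.8 33.6 0.2 circ [ 520.8 -261.5] 35.2 zmed 0.0343
```

View pics/crop0.png

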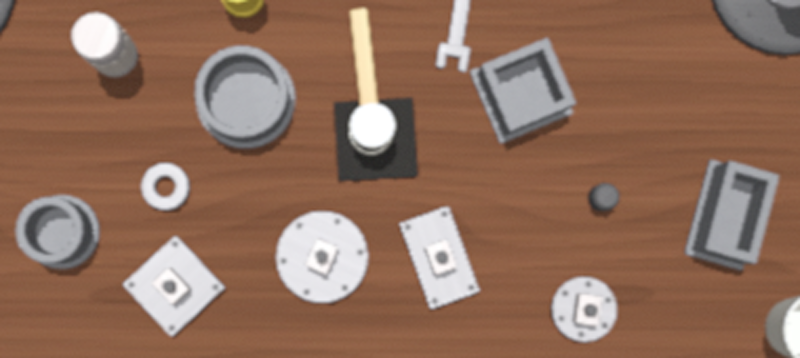

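The outlines match the given sizes, and the only lookalikes are the yellow mallets. The target mallet at (317,200) fits: black head, white face, wooden handle, on the pad. I'll start with the oblong cover.

```bash
cat >> h.py <<'E'
from scipy.spatial.transform import Rotation as R
def goal(p,yaw):
    """print shift (cm, tool axes) and turn (deg) to TCP p with tool x at yaw deg (mod 180 chosen near neutral), z down"""
    s=env.read_state(); A=s['eef_rot']
    neu=np.degrees(np.arctan2(p[1],p[0]))+90
    yaw=neu+(yaw-neu+90)%180-90
    c,q=np.cos(np.radians(yaw)),np.sin(np.radians(yaw))
    B=np.array([[c,q,0],[q,-c,0],[0,0,-1.]])
    d=A.T@(np.array(p)-s['eef_pos'])*100; r=np.degrees(R.from_matrix(A.T@B).as_rotvec())
    print('shift',d.round(2),'turn',r.round(2),'rows',round(max(np.linalg.norm(d)/4.17,np.linalg.norm(r)/7.16),1),'yaw',round(yaw,1))
def blob(f,u,v,r,zlo,zhi,z):
    P=pts(f); m=np.zeros((480,640),np.uint8); m[max(v-r,0):v+r,max(u-r,0):u+r]=1
    return wshape(f,m&((P[...,2]>zlo)&(P[...,2]<zhi)).astype(np.uint8),z)
def wshape(f,m,z):
    cs,_=cv2.findContours(m,cv2.RETR_EXTERNAL,cv2.CHAIN_APPROX_NONE); c=max(cs,key=cv2.contourArea)
    w=np.array([ray(f,u,v,z)[:2] for u,v in c[:,0]]); w32=(w*1000).astype(np.float32)
    (cx,cy),(a,b),ang=cv2.minAreaRect(w32)
    if b>a: a,b,ang=b,a,ang+90
    cc,rr=cv2.minEnclosingCircle(w32); e=cv2.fitEllipse(w32)[0]
    return dict(rect=np.round([cx,cy],1),size=np.round([a,b],1),ang=round((ang+90)%180-90,1),circ=np.round(cc,1),D=round(2*rr,1),ell=np.round(e,1))
def wblock(x,y):
    """block of the cover near world mm x,y, from a fresh wrist frame"""
    f=grab('wrist'); P=pts(f)
    d=np.hypot(P[...,0]*1000-x,P[...,1]*1000-y)<75
    s=lambda lo,hi,z,r:wshape(f,(d&(P[...,2]>lo)&(P[...,2]<hi)).astype(np.uint8),z)
    print('block',s(.036,.049,.042,0)); print('plate',s(.009,.07,.016,0)); return f
E
python3 -c "
from h import *
goal([.447,-.062,.2],20.2)"
```

```text
shift [ 41.03 -46.15   3.11] turn [-0.09  0.   -3.48] rows 14.8 yaw 20.2
```

Call:
drive_tool([
  [20.5, -23, 1.5, 0, 0, -3.5, 1],
  [20.5, -23, 1.5, 0, 0, -3.5, 1],
  [20.5, -23, 1.5, 0, 0, -3.5, 1],
  [20.5, -23, 1.5, 0, 0, -3.5, 1],
  [20.5, -23, 1.5, 0, 0, -3.5, 1],
  [20.5, -23, 1.5, 0, 0, -3.5, 1],
  [20.5, -23, 1.5, 0, 0, -3.5, 1],
  [20.5, -23, 1.5, 0, 0, -3.5, 1],
], newtons=40)

```text
clock: 0.82
eef_pos: [0.3195, -0.3374, 0.2159]
eef_rot: [[0.936, 0.352, 0.0], [0.352, -0.936, 0.003], [0.001, -0.002, -1.0]]
wrist_force: [1.1, 0.3, -0.0]
grip_width: 0.0852
grasp_force: 0.0
```

```bash
python3 -c "
from h import *
print(env.read_state()['eef_pos'])
goal([.447,-.062,.2],20.2)"
```

```text
[ 0.31948039 -0.33737255  0.21589931]
shift [ 21.63 -21.28   1.67] turn [-0.14 -0.07  0.42] rows 7.3 yaw 20.2
```

Call:
drive_tool([
  [21.9, -21.9, 1.6, 0, 0, 0, 1],
  [21.9, -21.9, 1.6, 0, 0, 0, 1],
  [21.9, -21.9, 1.6, 0, 0, 0, 1],
  [21.9, -21.9, 1.6, 0, 0, 0, 1],
  [21.9, -21.9, 1.6, 0, 0, 0, 1],
  [21.9, -21.9, 1.6, 0, 0, 0, 1],
  [21.9, -21.9, 1.6, 0, 0, 0, 1],
  [21.9, -21.9, 1.6, 0, 0, 0, 1],
])

```text
clock: 1.48
eef_pos: [0.4485, -0.0562, 0.2004]
eef_rot: [[0.936, 0.352, 0.002], [0.352, -0.936, 0.002], [0.002, -0.002, -1.0]]
wrist_force: [1.0, 0.1, 0.4]
grip_width: 0.0857
grasp_force: 0.0
```

Call:
drive_tool([
  [0, 0, 0, 0, 0, 0, 1],
  [0, 0, 0, 0, 0, 0, 1],
  [0, 0, 0, 0, 0, 0, 1],
])

```text
clock: 1.73
eef_pos: [0.4464, -0.0632, 0.2]
eef_rot: [[0.939, 0.345, -0.001], [0.345, -0.939, -0.001], [-0.001, 0.0, -1.0]]
wrist_force: [0.9, -0.1, 0.5]
grip_width: 0.0855
grasp_force: 0.0
```

```bash
python3 -c "
from h import *
f=wblock(447,-62); save(f['img'],'w1')
goal([.447,-.062,.02],20.2)"
```

```text
block {'rect': array([448.6, -61.3]), 'size': array([36.1, 27.5]), 'ang': 20.2, 'circ': array([448.4, -61. ]), 'D': 43.6, 'ell': array([448.4, -61.3])}
plate {'rect': array([447.8, -61.5]), 'size': array([108.7,  61.7]), 'ang': 20.1, 'circ': array([447.7, -61.3]), 'D': 124.4, 'ell': array([448. , -61.4])}
shift [ 0.14 -0.13 18.01] turn [ 0.02  0.06 -0.12] rows 4.3 yaw 20.2
```

View pics/w1.png

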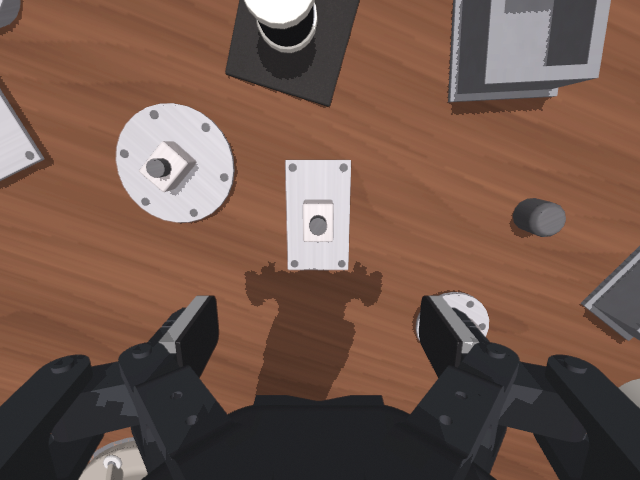

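The wrist view shows the oblong cover's block centred at (318,225), and it agrees with the top camera to about 1 mm. I descend and grip it.

Call:
drive_tool([
  [0.25, -0.15, 10, 0, 0, 0, 0.7],
  [0.25, -0.15, 10, 0, 0, 0, 0.7],
  [0.25, -0.15, 10, 0, 0, 0, 0.7],
  [0.25, -0.15, 14, 0, 0, 0, 0.7],
  [0.25, -0.15, 16, 0, 0, 0, 0.7],
  [0.25, -0.15, 17.8, 0, 0, 0, 0.7],
  [0.25, -0.15, 17.8, 0, 0, 0, 0.7],
  [0.25, -0.15, 17.8, 0, 0, 0, 0.7],
])

```text
clock: 2.45
eef_pos: [0.4478, -0.061, 0.0218]
eef_rot: [[0.939, 0.344, -0.002], [0.344, -0.939, -0.0], [-0.002, -0.001, -1.0]]
wrist_force: [0.8, 0.2, 0.6]
grip_width: 0.0596
grasp_force: 0.0
```

Call:
drive_tool([
  [0, 0, 0, 0, 0, 0, 0.2],
  [0, 0, 0, 0, 0, 0, 0.2],
  [0, 0, 0, 0, 0, 0, 0.2],
  [0, 0, 0, 0, 0, 0, 0],
  [0, 0, 0, 0, 0, 0, 0],
  [0, 0, 0, 0, 0, 0, 0],
  [0, 0, 0, 0, 0, 0, 0],
  [0, 0, 0, 0, 0, 0, 0],
])

```text
clock: 3.12
eef_pos: [0.4501, -0.0605, 0.0238]
eef_rot: [[0.939, 0.345, 0.003], [0.345, -0.939, -0.001], [0.002, 0.002, -1.0]]
wrist_force: [-1.8, -1.0, 7.0]
grip_width: 0.0274
grasp_force: 40.0
```

Call:
drive_tool([
  [0, 0, -2, 0, 0, 0, 0],
  [0, 0, -4, 0, 0, 0, 0],
  [0, 0, -8, 0, 0, 0, 0],
  [0, 0, -12, 0, 0, 0, 0],
  [0, 0, -16, 0, 0, 0, 0],
  [0, 0, -16, 0, 0, 0, 0],
  [0, 0, -16, 0, 0, 0, 0],
  [0, 0, -16, 0, 0, 0, 0],
])

```text
clock: 3.78
eef_pos: [0.4477, -0.0599, 0.1817]
eef_rot: [[0.938, 0.345, -0.001], [0.345, -0.938, -0.0], [-0.001, -0.0, -1.0]]
wrist_force: [0.1, -0.6, -3.6]
grip_width: 0.0273
grasp_force: 41.0
```

```bash
cat >> h.py <<'E'
def wplate(hw=60):
    """held cover in wrist frame: plate points in tool frame"""
    s=env.read_state(); f=grab('wrist'); P=pts(f); T=(P-s['eef_pos'])@s['eef_rot']*1000
    return f,T
E
python3 - <<'E'
from h import *
f,T=wplate(); save(f['img'],'w2')
goal([.5013,-.4198,.17],-16.4)
E
```

```text
shift [-7.36 35.65  1.06] turn [-1.000e-02  1.900e-01  3.662e+01] rows 8.7 yaw -16.4
```

View pics/w2.png

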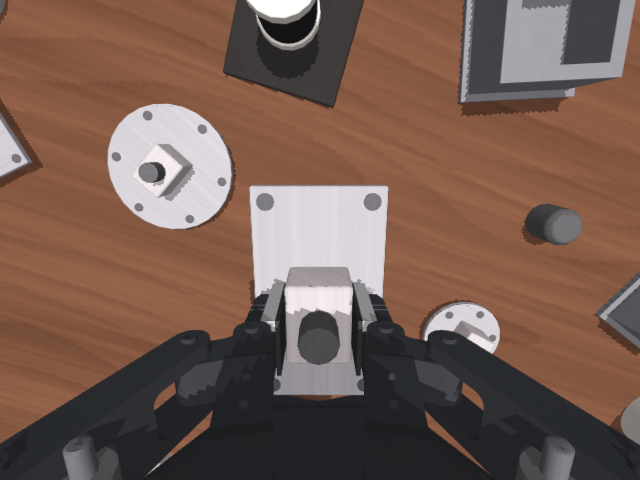

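The oblong cover is held square, with its plate at rows 185–395 and its block between the fingers. Next I measure its offset in the tool frame and move over the housing at (488,241).

```bash
cat >> h.py <<'E'
def held():
    f,T=wplate(); m=(abs(T[...,2]-np.median(T[210:250,300:330,2]))<4)&(abs(T[...,0])<90)&(abs(T[...,1])<70)&(f['depth']>0)
    t=T[m]; print('plate tool z',np.median(t[:,2]).round(1),'xmax',t[:,0].max().round(1),'x>15: y',np.percentile(t[t[:,0]>20][:,1],[0,1,99,100]).round(1))
    pm=(abs(T[...,0])<14)&(abs(T[...,1])<11)&(T[...,2]<-25)&(T[...,2]>-45); q=T[pm]; print('pin?',len(q),q.mean(0).round(1) if len(q) else '',q.min(0).round(1),q.max(0).round(1))
    return f,T
E
python3 - <<'E'
from h import *
held()
E
```

```text
plate tool z 8.1 xmax 52.4 x>15: y [-31.8 -30.8  29.6  30.4]
pin? 1538 [ -1.1  -0.7 -31.1] [-10.7  -8.6 -33.9] [  5.6   7.3 -25. ]
```

Call:
drive_tool([
  [-7.4, 35.7, 1, 0, 0, 36.6, 0],
  [-7.4, 35.7, 1, 0, 0, 36.6, 0],
  [-7.4, 35.7, 1, 0, 0, 36.6, 0],
  [-7.4, 35.7, 1, 0, 0, 36.6, 0],
  [-7.4, 35.7, 1, 0, 0, 36.6, 0],
  [-7.4, 35.7, 1, 0, 0, 36.6, 0],
  [-7.4, 35.7, 1, 0, 0, 36.6, 0],
  [-7.4, 35.7, 1, 0, 0, 36.6, 0],
])

```text
clock: 4.55
eef_pos: [0.497, -0.3905, 0.1703]
eef_rot: [[0.959, -0.282, -0.004], [-0.282, -0.959, 0.002], [-0.004, -0.001, -1.0]]
wrist_force: [2.0, -0.4, -1.8]
grip_width: 0.0272
grasp_force: 41.0
```

```bash
python3 - <<'E'
from h import *
goal([.5013,-.4198,.17],-16.4)
E
```

```text
shift [1.24 2.69 0.02] turn [-0.07  0.25  0.04] rows 0.7 yaw -16.4
```

Call:
drive_tool([
  [-9, 0.5, 0, 0, 0, 0, 0],
  [-9, 0.5, 0, 0, 0, 0, 0],
  [-9, 0.5, 0, 0, 0, 0, 0],
  [-9, 0.5, 0, 0, 0, 0, 0],
  [-9, 0.5, 0, 0, 0, 0, 0],
  [-9, 0.5, 0, 0, 0, 0, 0],
])

```text
clock: 5.05
eef_pos: [0.4113, -0.3682, 0.1726]
eef_rot: [[0.96, -0.281, 0.0], [-0.281, -0.96, 0.0], [0.0, -0.001, -1.0]]
wrist_force: [0.5, 0.1, -1.8]
grip_width: 0.0272
grasp_force: 41.0
```

```bash
cat >> h.py <<'E'
def whouse(x,y,name=None,R_=70):
    f=grab('wrist'); P=pts(f)
    d=np.hypot(P[...,0]*1000-x,P[...,1]*1000-y)<R_
    m=(d&(P[...,2]>.053)&(P[...,2]<.066)).astype(np.uint8); r=wshape(f,m,.06); print(r,np.median(P[...,2][m>0]))
    if name: save(f['img'],name)
    return r
E
python3 - <<'E'
from h import *
whouse(501,-420,'w3')
goal([.5032,-.421,.17],-16.4)
E
```

```text
{'rect': array([ 502.1, -420.8]), 'size': array([109.6,  62. ]), 'ang': -16.2, 'circ': array([ 501.8, -421. ]), 'D': 125.2, 'ell': array([ 502.2, -420.9])} 0.05977180008302707
shift [10.27  2.49  0.3 ] turn [-0.02 -0.03  0.12] rows 2.5 yaw -16.4
```

View pics/w3.png

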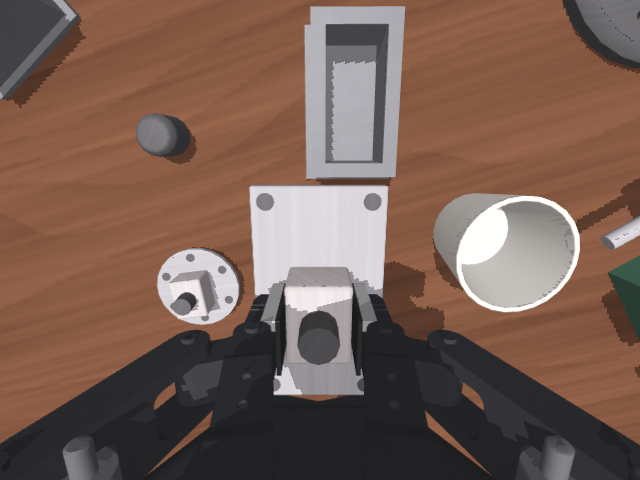

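The wrist view shows the oblong housing at (355,95), measuring 109.6 x 62 mm, so I have a consistent fit target. I move over it and part-way down.

Call:
drive_tool([
  [10.4, 2.55, 0, 0, 0, 0, 0],
  [10.4, 2.55, 0, 0, 0, 0, 0],
  [10.4, 2.55, 0, 0, 0, 0, 0],
  [10.4, 2.55, 3, 0, 0, 0, 0],
  [10.4, 2.55, 6, 0, 0, 0, 0],
  [10.4, 2.55, 8, 0, 0, 0, 0],
  [10.4, 2.55, 8, 0, 0, 0, 0],
  [10.4, 2.55, 8, 0, 0, 0, 0],
])

```text
clock: 5.77
eef_pos: [0.5033, -0.4216, 0.092]
eef_rot: [[0.96, -0.281, -0.002], [-0.281, -0.96, 0.002], [-0.002, -0.001, -1.0]]
wrist_force: [0.4, 0.3, -1.1]
grip_width: 0.027
grasp_force: 40.9
```

```bash
python3 - <<'E'
from h import *
goal([.504,-.4221,.074],-16.2)
E
```

```text
shift [0.09 0.02 1.8 ] turn [-0.07  0.12 -0.11] rows 0.4 yaw -16.2
```

Call:
drive_tool([
  [0.1, 0, 0.5, 0, 0, 0, 0],
  [0.1, 0, 1, 0, 0, 0, 0],
  [0.1, 0, 1.4, 0, 0, 0, 0],
  [0.1, 0, 1.7, 0, 0, 0, 0],
  [0.1, 0, 1.8, 0, 0, 0, 0],
  [0.1, 0, 1.8, 0, 0, 0, 0],
])

```text
clock: 6.27
eef_pos: [0.5037, -0.4228, 0.0751]
eef_rot: [[0.959, -0.282, -0.0], [-0.282, -0.959, -0.0], [-0.0, 0.0, -1.0]]
wrist_force: [-0.4, -0.3, -2.3]
grip_width: 0.0269
grasp_force: 41.0
```

It went in without resistance. Release and retreat.

Call:
drive_tool([
  [0, 0, 0.1, 0, 0, 0, 0.7],
  [0, 0, 0.1, 0, 0, 0, 0.7],
  [0, 0, 0.1, 0, 0, 0, 0.7],
  [0, 0, -2, 0, 0, 0, 0.7],
  [0, 0, -6, 0, 0, 0, 1],
  [0, 0, -10, 0, 0, 0, 1],
  [0, 0, -13, 0, 0, 0, 1],
  [0, 0, -13, 0, 0, 0, 1],
])

```text
clock: 6.93
eef_pos: [0.508, -0.4257, 0.2143]
eef_rot: [[0.959, -0.282, 0.012], [-0.282, -0.959, -0.01], [0.015, 0.006, -1.0]]
wrist_force: [1.1, -0.8, 1.3]
grip_width: 0.0859
grasp_force: 0.0
```

```bash
cat >> h.py <<'E'
def seated(f,x,y):
    P=pts(f); d=np.hypot(P[...,0]*1000-x,P[...,1]*1000-y)<75
    for nm,lo,hi,z in [('plate',.055,.125,.066),('block',.083,.098,.092)]:
        m=(d&(P[...,2]>lo)&(P[...,2]<hi)).astype(np.uint8); print(nm,wshape(f,m,z),np.median(P[...,2][m>0]).round(4))
E
python3 - <<'E'
from h import *
f=grab('wrist'); seated(f,502,-421)
goal([.384,-.239,.2],-8)
t=grab('top')
for n,u,v,r in [('sq',222,276,30),('big',293,262,30),('small',418,287,25)]: print(n,blob(t,u,v,r,.035,.05,.042))
E
```

```text
plate {'rect': array([ 502.1, -421.5]), 'size': array([109.6,  62.3]), 'ang': -16.3, 'circ': array([ 502. , -421.6]), 'D': 125.8, 'ell': array([ 502.3, -421.7])} 0.0659
block {'rect': array([ 502.6, -422. ]), 'size': array([36.5, 27.4]), 'ang': -17.2, 'circ': array([ 502., -422.]), 'D': 43.9, 'ell': array([ 502.3, -421.8])} 0.0915
shift [-17.   -14.36   0.85] turn [ 0.26 -0.53 -8.39] rows 5.3 yaw -8.0
sq {'rect': array([411.9, 260.9]), 'size': array([33.8, 28.1]), 'ang': 45.4, 'circ': array([411.3, 261.5]), 'D': 42.8, 'ell': array([411.7, 261.4])}
big {'rect': array([447.8,  81.7]), 'size': array([35.6, 27.8]), 'ang': -23.0, 'circ': array([448.1,  81.6]), 'D': 41.5, 'ell': array([447.8,  81.6])}
small {'rect': array([ 384.5, -239.3]), 'size': array([35.7, 28.3]), 'ang': -8.8, 'circ': array([ 384.5, -239.3]), 'D': 42.6, 'ell': array([ 384.5, -239.3])}
```

Oblong is seated, with its plate at 65.9 mm. Next is the small cover.

Call:
drive_tool([
  [-16.7, -14.2, 0, 0, 0, -8, 1],
  [-16.7, -14.2, 0, 0, 0, -8, 1],
  [-16.7, -14.2, 0, 0, 0, -8, 1],
  [-16.7, -14.2, 0, 0, 0, -8, 1],
  [-16.7, -14.2, 0, 0, 0, -8, 1],
  [-16.7, -14.2, 0, 0, 0, -8, 1],
  [-16.7, -14.2, 0, 0, 0, -8, 1],
  [-16.7, -14.2, 0, 0, 0, -8, 1],
])

```text
clock: 7.7
eef_pos: [0.3834, -0.2396, 0.2047]
eef_rot: [[0.989, -0.145, -0.0], [-0.145, -0.989, -0.0], [-0.0, 0.001, -1.0]]
wrist_force: [0.6, -0.7, -0.6]
grip_width: 0.0856
grasp_force: 0.0
```

```bash
python3 - <<'E'
from h import *
wblock(384.5,-239.3)
goal([.3845,-.2393,.0245],-8.5)
E
```

```text
block {'rect': array([ 385.4, -239.7]), 'size': array([35.7, 27.8]), 'ang': -8.3, 'circ': array([ 385.3, -239.8]), 'D': 43.0, 'ell': array([ 385.4, -239.7])}
plate {'rect': array([ 385. , -239.4]), 'size': array([76.8, 76.8]), 'ang': -8.3, 'circ': array([ 385. , -239.7]), 'D': 77.7, 'ell': array([ 385.1, -239.7])}
shift [ 0.02 -0.12 18.04] turn [ 0.03 -0.02  0.1 ] rows 4.3 yaw -8.5
```

Call:
drive_tool([
  [0.12, -0.05, 9, 0, 0, 0, 0.7],
  [0.12, -0.05, 9, 0, 0, 0, 0.7],
  [0.12, -0.05, 11, 0, 0, 0, 0.7],
  [0.12, -0.05, 14, 0, 0, 0, 0.7],
  [0.12, -0.05, 16.5, 0, 0, 0, 0.7],
  [0.12, -0.05, 18, 0, 0, 0, 0.7],
  [0.12, -0.05, 18, 0, 0, 0, 0.7],
  [0.12, -0.05, 18, 0, 0, 0, 0.4],
])

```text
clock: 8.42
eef_pos: [0.3852, -0.2399, 0.0242]
eef_rot: [[0.989, -0.147, -0.001], [-0.147, -0.989, 0.001], [-0.002, -0.001, -1.0]]
wrist_force: [0.4, 0.5, -0.1]
grip_width: 0.049
grasp_force: 0.0
```

Call:
drive_tool([
  [0, 0, 0, 0, 0, 0, 0.2],
  [0, 0, 0, 0, 0, 0, 0.2],
  [0, 0, 0, 0, 0, 0, 0.2],
  [0, 0, 0, 0, 0, 0, 0],
  [0, 0, 0, 0, 0, 0, 0],
  [0, 0, 0, 0, 0, 0, 0],
  [0, 0, 0, 0, 0, 0, 0],
])

```text
clock: 9.0
eef_pos: [0.3862, -0.2401, 0.0263]
eef_rot: [[0.989, -0.146, 0.003], [-0.146, -0.989, -0.002], [0.003, 0.002, -1.0]]
wrist_force: [0.2, -1.4, 6.9]
grip_width: 0.0273
grasp_force: 40.5
```

Call:
drive_tool([
  [0, 0, -2, 0, 0, 0, 0],
  [0, 0, -4, 0, 0, 0, 0],
  [0, 0, -8, 0, 0, 0, 0],
  [0, 0, -12, 0, 0, 0, 0],
  [0, 0, -14.5, 0, 0, 0, 0],
  [0, 0, -14.5, 0, 0, 0, 0],
  [0, 0, -14.5, 0, 0, 0, 0],
])

```text
clock: 9.58
eef_pos: [0.3851, -0.2393, 0.171]
eef_rot: [[0.989, -0.146, 0.002], [-0.146, -0.989, -0.001], [0.002, 0.001, -1.0]]
wrist_force: [-0.5, 0.0, -1.7]
grip_width: 0.0267
grasp_force: 40.4
```

```bash
python3 - <<'E'
from h import *
held()
goal([.43,.08,.17],26)
goal([.4317,.3217,.17],60)
E
```

```text
plate tool z 10.6 xmax 37.1 x>15: y [-32.3 -29.1  27.8  31. ]
pin? 1354 [ -0.7  -0.7 -29. ] [ -9.3  -8.6 -31.4] [  6.7   7.2 -25. ]
shift [ -0.09 -32.2   -0.05] turn [ -0.04   0.08 -34.37] rows 7.7 yaw 26.0
shift [-3.440e+00 -5.614e+01 -3.000e-02] turn [ -0.07   0.07 -68.37] rows 13.5 yaw 60.0
```

Call:
drive_tool([
  [0, -32, 0, 0, 0, -34.4, 0],
  [0, -32, 0, 0, 0, -34.4, 0],
  [0, -32, 0, 0, 0, -34.4, 0],
  [0, -32, 0, 0, 0, -34.4, 0],
  [0, -32, 0, 0, 0, -34.4, 0],
  [0, -32, 0, 0, 0, -34.4, 0],
  [0, -32, 0, 0, 0, -34.4, 0],
  [0, -32, 0, 0, 0, -34.4, 0],
])

```text
clock: 10.3
eef_pos: [0.4297, 0.0814, 0.1683]
eef_rot: [[0.897, 0.442, -0.004], [0.442, -0.897, 0.001], [-0.003, -0.003, -1.0]]
wrist_force: [1.3, -0.3, -1.3]
grip_width: 0.0266
grasp_force: 40.5
```

```bash
python3 - <<'E'
from h import *
goal([.4317,.3217,.17],60)
E
```

```text
shift [ 10.81 -21.47  -0.14] turn [ -0.21   0.1  -33.75] rows 5.8 yaw 60.0
```

Call:
drive_tool([
  [10.8, -21.5, 0, 0, 0, -33.8, 0],
  [10.8, -21.5, 0, 0, 0, -33.8, 0],
  [10.8, -21.5, 0, 0, 0, -33.8, 0],
  [10.8, -21.5, 0, 0, 0, -33.8, 0],
  [10.8, -21.5, 0, 0, 0, -33.8, 0],
  [10.8, -21.5, 0, 0, 0, -33.8, 0],
  [10.8, -21.5, 0, 0, 0, -33.8, 0],
  [10.8, -21.5, 0, 0, 0, -33.8, 0],
])

```text
clock: 10.97
eef_pos: [0.4317, 0.3195, 0.1677]
eef_rot: [[0.498, 0.867, -0.005], [0.867, -0.498, -0.001], [-0.003, -0.004, -1.0]]
wrist_force: [-0.4, -0.0, -2.1]
grip_width: 0.0271
grasp_force: 40.5
```

```bash
cat >> h.py <<'E'
def place(H,yaw,off,z):
    """TCP goal so that a cover held at tool offset off (mm) is over H (mm)"""
    neu=np.degrees(np.arctan2(H[1],H[0]))+90; y=np.radians(neu+(yaw-neu+90)%180-90)
    w=np.array([np.cos(y),np.sin(y)])*off[0]+np.array([np.sin(y),-np.cos(y)])*off[1]
    p=(np.array(H)-w)/1000; print('TCP',p.round(4)); goal([p[0],p[1],z],yaw)
E
python3 - <<'E'
from h import *
r=whouse(476.7,399.6,R_=55); H=r['circ']
place(H,60,(-1.2,-.6),.09)
E
```

```text
{'rect': array([477.2, 401.6]), 'size': array([76.8, 75.9]), 'ang': -29.9, 'circ': array([477.1, 401.7]), 'D': 77.2, 'ell': array([477.1, 401.6])} 0.05962251902063795
TCP [0.4782 0.4024]
shift [ 9.69 -0.29  7.72] turn [-0.16  0.27 -0.06] rows 3.0 yaw 60.0
```

Call:
drive_tool([
  [9.65, -0.3, 0, 0, 0, 0, 0],
  [9.65, -0.3, 0, 0, 0, 0, 0],
  [9.65, -0.3, 0, 0, 0, 0, 0],
  [9.65, -0.3, 3, 0, 0, 0, 0],
  [9.65, -0.3, 6, 0, 0, 0, 0],
  [9.65, -0.3, 7, 0, 0, 0, 0],
  [9.65, -0.3, 7, 0, 0, 0, 0],
  [9.65, -0.3, 7, 0, 0, 0, 0],
])

```text
clock: 11.68
eef_pos: [0.4804, 0.4013, 0.0996]
eef_rot: [[0.504, 0.864, -0.001], [0.864, -0.504, -0.002], [-0.002, -0.0, -1.0]]
wrist_force: [0.5, 0.4, -1.5]
grip_width: 0.0268
grasp_force: 40.5
```

```bash
python3 - <<'E'
from h import *
place((477,401.2),60,(-1.2,-.6),.0765)
E
```

```text
TCP [0.4781 0.4019]
shift [-0.05 -0.23  2.31] turn [-0.    0.12 -0.26] rows 0.6 yaw 60.0
```

Call:
drive_tool([
  [-0.05, -0.2, 0.4, 0, 0, 0, 0],
  [-0.05, -0.2, 0.8, 0, 0, 0, 0],
  [-0.05, -0.2, 1.2, 0, 0, 0, 0],
  [-0.05, -0.2, 1.6, 0, 0, 0, 0],
  [-0.05, -0.2, 2, 0, 0, 0, 0],
  [-0.05, -0.2, 2.3, 0, 0, 0, 0],
  [-0.05, -0.2, 2.3, 0, 0, 0, 0],
  [-0.05, -0.2, 2.3, 0, 0, 0, 0],
])

```text
clock: 12.35
eef_pos: [0.4782, 0.4035, 0.077]
eef_rot: [[0.503, 0.864, -0.0], [0.864, -0.503, -0.0], [-0.0, -0.0, -1.0]]
wrist_force: [-0.6, 0.6, -1.8]
grip_width: 0.0267
grasp_force: 40.5
```

Call:
drive_tool([
  [0, 0, 0.05, 0, 0, 0, 0.7],
  [0, 0, 0.05, 0, 0, 0, 0.7],
  [0, 0, 0.05, 0, 0, 0, 0.7],
  [0, 0, -2, 0, 0, 0, 0.7],
  [0, 0, -6, 0, 0, 0, 1],
  [0, 0, -10, 0, 0, 0, 1],
  [0, 0, -12.5, 0, 0, 0, 1],
  [0, 0, -12.5, 0, 0, 0, 1],
])

```text
clock: 13.02
eef_pos: [0.4805, 0.4071, 0.2093]
eef_rot: [[0.503, 0.864, 0.009], [0.864, -0.503, 0.008], [0.012, 0.004, -1.0]]
wrist_force: [-0.3, 1.1, 0.4]
grip_width: 0.0851
grasp_force: 0.0
```

```bash
python3 - <<'E'
from h import *
f=grab('wrist'); seated(f,477,401)
t=grab('top')
for n,u,v,r in [('sq',222,276,30),('big',293,262,30)]: print(n,blob(t,u,v,r,.035,.05,.042))
goal([.412,.261,.2],45)
E
```

```text
plate {'rect': array([477.7, 403.2]), 'size': array([77.3, 76.2]), 'ang': 59.8, 'circ': array([477.8, 403.2]), 'D': 78.0, 'ell': array([477.7, 403.1])} 0.0662
block {'rect': array([478.3, 403.8]), 'size': array([36.4, 27.4]), 'ang': 59.8, 'circ': array([478. , 403.9]), 'D': 44.0, 'ell': array([478.2, 403.8])} 0.0917
sq {'rect': array([411.3, 260.3]), 'size': array([35.5, 28.1]), 'ang': 45.4, 'circ': array([411.3, 261.5]), 'D': 42.8, 'ell': array([411.6, 261.2])}
big {'rect': array([447.8,  81.7]), 'size': array([35.6, 27.8]), 'ang': -23.0, 'circ': array([448.1,  81.6]), 'D': 41.5, 'ell': array([447.9,  81.6])}
shift [-15.73   1.42   0.33] turn [ 0.07 -0.16 14.82] rows 3.8 yaw 45.0
```

Small is seated, with its plate at 66 mm. Next is the square cover.

Call:
drive_tool([
  [-15.5, 1.4, 0, 0, 0, 14.8, 1],
  [-15.5, 1.4, 0, 0, 0, 14.8, 1],
  [-15.5, 1.4, 0, 0, 0, 14.8, 1],
  [-15.5, 1.4, 0, 0, 0, 14.8, 1],
  [-15.5, 1.4, 0, 0, 0, 14.8, 1],
  [-15.5, 1.4, 0, 0, 0, 14.8, 1],
  [-15.5, 1.4, 0, 0, 0, 14.8, 1],
])

```text
clock: 13.7
eef_pos: [0.4125, 0.2626, 0.2016]
eef_rot: [[0.707, 0.707, -0.0], [0.707, -0.707, 0.0], [-0.0, -0.0, -1.0]]
wrist_force: [-0.4, 0.2, -0.1]
grip_width: 0.0852
grasp_force: 0.0
```

```bash
python3 - <<'E'
from h import *
wblock(412,261)
goal([.412,.261,.0245],45)
E
```

```text
block {'rect': array([412.6, 262.7]), 'size': array([36.5, 27.2]), 'ang': 44.4, 'circ': array([412.1, 263.1]), 'D': 43.5, 'ell': array([412.5, 263. ])}
plate {'rect': array([412.1, 262.7]), 'size': array([86. , 85.7]), 'ang': 43.6, 'circ': array([412. , 262.5]), 'D': 119.8, 'ell': array([412.2, 262.7])}
shift [-0.21  0.15 17.73] turn [-0.06 -0.02  0.08] rows 4.3 yaw 45.0
```

Call:
drive_tool([
  [0, 0, 9, 0, 0, 1, 0.7],
  [0, 0, 9, 0, 0, 1, 0.7],
  [0, 0, 11, 0, 0, 1, 0.7],
  [0, 0, 14, 0, 0, 1, 0.7],
  [0, 0, 16.5, 0, 0, 1, 0.7],
  [0, 0, 17.7, 0, 0, 1, 0.7],
  [0, 0, 17.7, 0, 0, 1, 0.7],
  [0, 0, 17.7, 0, 0, 1, 0.4],
])

```text
clock: 14.42
eef_pos: [0.4124, 0.2637, 0.025]
eef_rot: [[0.718, 0.696, -0.001], [0.696, -0.718, 0.001], [-0.0, -0.001, -1.0]]
wrist_force: [-0.4, 1.1, -0.6]
grip_width: 0.0491
grasp_force: 0.0
```

Call:
drive_tool([
  [0, 0, 0, 0, 0, 0, 0.2],
  [0, 0, 0, 0, 0, 0, 0.2],
  [0, 0, 0, 0, 0, 0, 0.2],
  [0, 0, 0, 0, 0, 0, 0],
  [0, 0, 0, 0, 0, 0, 0],
  [0, 0, 0, 0, 0, 0, 0],
  [0, 0, 0, 0, 0, 0, 0],
])

```text
clock: 15.0
eef_pos: [0.4139, 0.2638, 0.0268]
eef_rot: [[0.719, 0.695, 0.003], [0.695, -0.719, 0.002], [0.004, 0.001, -1.0]]
wrist_force: [0.3, 0.0, 7.1]
grip_width: 0.027
grasp_force: 41.4
```

Call:
drive_tool([
  [0, 0, -2, 0, 0, 0, 0],
  [0, 0, -4, 0, 0, 0, 0],
  [0, 0, -8, 0, 0, 0, 0],
  [0, 0, -12, 0, 0, 0, 0],
  [0, 0, -14.5, 0, 0, 0, 0],
  [0, 0, -14.5, 0, 0, 0, 0],
  [0, 0, -14.5, 0, 0, 0, 0],
])

```text
clock: 15.58
eef_pos: [0.4131, 0.2623, 0.1712]
eef_rot: [[0.72, 0.694, 0.003], [0.694, -0.72, -0.0], [0.002, 0.002, -1.0]]
wrist_force: [0.1, -1.0, -3.2]
grip_width: 0.0271
grasp_force: 40.4
```

```bash
python3 - <<'E'
from h import *
held()
goal([.50,0.02,.17],22.9)
goal([.566,-.202,.17],22.9)
E
```

```text
plate tool z 11.1 xmax 41.0 x>15: y [-43.5 -42.2  41.5  42.8]
pin? 1328 [ -1.2  -0.6 -28.5] [-10.2  -8.5 -30.6] [  6.1   7.3 -25. ]
shift [-10.43  23.48  -0.  ] turn [ 0.07  0.07 21.09] rows 6.2 yaw 22.9
shift [-2.110e+01  4.404e+01  3.000e-02] turn [ 0.07  0.07 21.09] rows 11.7 yaw 22.9
```

Call:
drive_tool([
  [-10.5, 23.5, 0, 0, 0, 21, 0],
  [-10.5, 23.5, 0, 0, 0, 21, 0],
  [-10.5, 23.5, 0, 0, 0, 21, 0],
  [-10.5, 23.5, 0, 0, 0, 21, 0],
  [-10.5, 23.5, 0, 0, 0, 21, 0],
  [-10.5, 23.5, 0, 0, 0, 21, 0],
  [-10.5, 23.5, 0, 0, 0, 21, 0],
  [-10.5, 23.5, 0, 0, 0, 21, 0],
])

```text
clock: 16.3
eef_pos: [0.4992, 0.0154, 0.1674]
eef_rot: [[0.923, 0.384, -0.005], [0.384, -0.923, -0.001], [-0.005, -0.001, -1.0]]
wrist_force: [-0.2, 0.3, -1.9]
grip_width: 0.0276
grasp_force: 40.6
```

```bash
python3 - <<'E'
from h import *
goal([.566,-.202,.17],22.9)
E
```

```text
shift [-2.18 22.64 -0.27] turn [-0.04  0.31 -0.34] rows 5.5 yaw 22.9
```

Call:
drive_tool([
  [-2.2, 22.6, 0, 0, 0, 0, 0],
  [-2.2, 22.6, 0, 0, 0, 0, 0],
  [-2.2, 22.6, 0, 0, 0, 0, 0],
  [-2.2, 22.6, 0, 0, 0, 0, 0],
  [-2.2, 22.6, 0, 0, 0, 0, 0],
  [-2.2, 22.6, 0, 0, 0, 0, 0],
  [-2.2, 22.6, 0, 0, 0, 0, 0],
  [-2.2, 22.6, 0, 0, 0, 0, 0],
])

```text
clock: 16.97
eef_pos: [0.5671, -0.1957, 0.1676]
eef_rot: [[0.921, 0.39, -0.004], [0.39, -0.921, 0.002], [-0.003, -0.004, -1.0]]
wrist_force: [-0.0, 1.1, -2.5]
grip_width: 0.0265
grasp_force: 40.7
```

```bash
python3 - <<'E'
from h import *
r=whouse(653.3,-165,R_=66); H=r['rect']
place(H,r['ang'],(-1.7,-.5),.1)
place(H,r['ang']+90,(-1.7,-.5),.1)
E
```

```text
{'rect': array([ 654.6, -165. ]), 'size': array([85.9, 85.2]), 'ang': -67.0, 'circ': array([ 654.5, -165. ]), 'D': 120.6, 'ell': array([ 654.7, -164.9])} 0.05978755325530219
TCP [ 0.6544 -0.1632]
shift [9.22 0.63 6.79] turn [-2.800e-01 -8.000e-02 -8.989e+01] rows 12.6 yaw 113.0
TCP [ 0.6564 -0.1648]
shift [9.34 0.85 6.79] turn [-0.23  0.13  0.11] rows 2.8 yaw 23.0
```

Call:
drive_tool([
  [9.2, 0.4, 0, 0, 0, 0, 0],
  [9.2, 0.4, 0, 0, 0, 0, 0],
  [9.2, 0.4, 0, 0, 0, 0, 0],
  [9.2, 0.4, 3, 0, 0, 0, 0],
  [9.2, 0.4, 6, 0, 0, 0, 0],
  [9.2, 0.4, 6.8, 0, 0, 0, 0],
  [9.2, 0.4, 6.8, 0, 0, 0, 0],
  [9.2, 0.4, 6.8, 0, 0, 0, 0],
])

```text
clock: 17.68
eef_pos: [0.6545, -0.1623, 0.1023]
eef_rot: [[0.92, 0.393, -0.001], [0.393, -0.92, 0.001], [-0.0, -0.001, -1.0]]
wrist_force: [0.1, 0.3, -1.7]
grip_width: 0.0266
grasp_force: 40.7
```

```bash
python3 - <<'E'
from h import *
place((654.4,-165),23,(-1.7,-.5),.077)
E
```

```text
TCP [ 0.6562 -0.1648]
shift [0.06 0.3  2.53] turn [-0.05  0.01  0.13] rows 0.6 yaw 23.0
```

Call:
drive_tool([
  [0.05, 0.25, 0.3, 0, 0, 0, 0],
  [0.05, 0.25, 0.8, 0, 0, 0, 0],
  [0.05, 0.25, 1.2, 0, 0, 0, 0],
  [0.05, 0.25, 1.7, 0, 0, 0, 0],
  [0.05, 0.25, 2.1, 0, 0, 0, 0],
  [0.05, 0.25, 2.5, 0, 0, 0, 0],
  [0.05, 0.25, 2.5, 0, 0, 0, 0],
  [0.05, 0.25, 2.5, 0, 0, 0, 0],
])

```text
clock: 18.35
eef_pos: [0.6561, -0.1659, 0.077]
eef_rot: [[0.92, 0.391, 0.0], [0.391, -0.92, -0.0], [0.0, 0.0, -1.0]]
wrist_force: [-0.1, -0.1, -2.0]
grip_width: 0.027
grasp_force: 40.7
```

Call:
drive_tool([
  [0, 0, 0.05, 0, 0, 0, 0.7],
  [0, 0, 0.05, 0, 0, 0, 0.7],
  [0, 0, 0.05, 0, 0, 0, 0.7],
  [0, 0, -2, 0, 0, 0, 0.7],
  [0, 0, -6, 0, 0, 0, 1],
  [0, 0, -10, 0, 0, 0, 1],
  [0, 0, -12.5, 0, 0, 0, 1],
  [0, 0, -12.5, 0, 0, 0, 1],
])

```text
clock: 19.02
eef_pos: [0.6604, -0.1661, 0.2103]
eef_rot: [[0.92, 0.391, 0.013], [0.391, -0.92, -0.003], [0.011, 0.008, -1.0]]
wrist_force: [1.0, -0.9, 1.0]
grip_width: 0.0855
grasp_force: 0.0
```

```bash
python3 - <<'E'
from h import *
f=grab('wrist'); seated(f,654.4,-165)
t=grab('top')
for n,u,v,r in [('big',293,262,30)]: print(n,blob(t,u,v,r,.035,.05,.042))
goal([.4478,.0817,.2],-23)
E
```

```text
plate {'rect': array([ 654.7, -166. ]), 'size': array([87.5, 85.9]), 'ang': 22.8, 'circ': array([ 654.5, -165.9]), 'D': 121.1, 'ell': array([ 654.9, -165.8])} 0.0659
block {'rect': array([ 654.9, -166. ]), 'size': array([37.2, 27.6]), 'ang': 22.1, 'circ': array([ 654.8, -165.9]), 'D': 43.9, 'ell': array([ 654.7, -165.9])} 0.0916
big {'rect': array([447.3,  81.3]), 'size': array([34.9, 28.1]), 'ang': -26.2, 'circ': array([448.1,  81.6]), 'D': 41.5, 'ell': array([447.8,  81.7])}
shift [ -9.57 -30.97   0.3 ] turn [ 2.4000e-01  8.0000e-02 -1.3398e+02] rows 18.7 yaw 157.0
```

Square is seated. For the big cover I'll grip across the 36 mm side at yaw 67°, which needs less turning.

Call:
drive_tool([
  [-9.3, -31, 0, 0, 0, -44, 1],
  [-9.3, -31, 0, 0, 0, -44, 1],
  [-9.3, -31, 0, 0, 0, -44, 1],
  [-9.3, -31, 0, 0, 0, -44, 1],
  [-9.3, -31, 0, 0, 0, -44, 1],
  [-9.3, -31, 0, 0, 0, -44, 1],
  [-9.3, -31, 0, 0, 0, -44, 1],
  [-9.3, -31, 0, 0, 0, -44, 1],
])

```text
clock: 19.78
eef_pos: [0.4456, 0.085, 0.2005]
eef_rot: [[0.388, 0.922, -0.004], [0.922, -0.388, -0.0], [-0.002, -0.003, -1.0]]
wrist_force: [0.5, 0.7, 0.2]
grip_width: 0.0853
grasp_force: 0.0
```

Call:
drive_tool([
  [0, 0, 0, 0, 0, 0, 1],
  [0, 0, 0, 0, 0, 0, 1],
])

```text
clock: 19.95
eef_pos: [0.4474, 0.0839, 0.2011]
eef_rot: [[0.387, 0.922, -0.002], [0.922, -0.387, -0.002], [-0.002, -0.001, -1.0]]
wrist_force: [-0.4, -0.5, -0.2]
grip_width: 0.0858
grasp_force: 0.0
```

```bash
python3 - <<'E'
from h import *
wblock(448,82)
goal([.448,.0819,.0245],67)
E
```

```text
block {'rect': array([448.3,  83.1]), 'size': array([35. , 28.1]), 'ang': -22.7, 'circ': array([448.1,  83.2]), 'D': 43.4, 'ell': array([448.2,  83.1])}
plate {'rect': array([448.3,  82.9]), 'size': array([108.7, 108.5]), 'ang': -22.7, 'circ': array([448.2,  82.7]), 'D': 109.6, 'ell': array([448.1,  82.8])}
shift [-0.06 -0.   17.67] turn [-0.05  0.09  0.08] rows 4.2 yaw 67.0
```

Call:
drive_tool([
  [0, 0, 9, 0, 0, 0, 0.8],
  [0, 0, 9, 0, 0, 0, 0.8],
  [0, 0, 11, 0, 0, 0, 0.8],
  [0, 0, 14, 0, 0, 0, 0.8],
  [0, 0, 16.5, 0, 0, 0, 0.8],
  [0, 0, 17.7, 0, 0, 0, 0.8],
  [0, 0, 17.7, 0, 0, 0, 0.7],
  [0, 0, 17.7, 0, 0, 0, 0.5],
])

```text
clock: 20.67
eef_pos: [0.4495, 0.0826, 0.0248]
eef_rot: [[0.391, 0.92, -0.001], [0.92, -0.391, 0.0], [-0.0, -0.001, -1.0]]
wrist_force: [0.8, 0.3, 0.7]
grip_width: 0.0494
grasp_force: 0.0
```

Call:
drive_tool([
  [0, 0, 0, 0, 0, 0, 0.3],
  [0, 0, 0, 0, 0, 0, 0.2],
  [0, 0, 0, 0, 0, 0, 0.2],
  [0, 0, 0, 0, 0, 0, 0],
  [0, 0, 0, 0, 0, 0, 0],
  [0, 0, 0, 0, 0, 0, 0],
  [0, 0, 0, 0, 0, 0, 0],
])

```text
clock: 21.25
eef_pos: [0.4506, 0.0831, 0.0264]
eef_rot: [[0.391, 0.92, 0.003], [0.921, -0.391, -0.0], [0.001, 0.003, -1.0]]
wrist_force: [-0.7, -0.7, 6.0]
grip_width: 0.0353
grasp_force: 41.8
```

Call:
drive_tool([
  [0, 0, -2, 0, 0, 0, 0],
  [0, 0, -4, 0, 0, 0, 0],
  [0, 0, -8, 0, 0, 0, 0],
  [0, 0, -12, 0, 0, 0, 0],
  [0, 0, -14.5, 0, 0, 0, 0],
  [0, 0, -14.5, 0, 0, 0, 0],
  [0, 0, -14.5, 0, 0, 0, 0],
])

```text
clock: 21.83
eef_pos: [0.4497, 0.0827, 0.171]
eef_rot: [[0.391, 0.92, 0.003], [0.92, -0.391, -0.001], [0.0, 0.003, -1.0]]
wrist_force: [0.2, 0.9, -3.5]
grip_width: 0.0351
grasp_force: 41.4
```

```bash
python3 - <<'E'
from h import *
held()
goal([.598,.07,.17],67)
E
```

```text
plate tool z 10.6 xmax 53.5 x>15: y [-50.5 -45.5  44.9  49.6]
pin? 1360 [ -0.2  -0.4 -29. ] [ -9.4  -8.3 -30.9] [  7.1   7.6 -25. ]
shift [ 4.71 14.26 -0.07] turn [-0.03  0.09 -0.  ] rows 3.6 yaw 67.0
```

Call:
drive_tool([
  [6, 14, 0, 0, 0, 0, 0],
  [6, 14, 0, 0, 0, 0, 0],
  [6, 14, 0, 0, 0, 0, 0],
  [6, 14, 0, 0, 0, 0, 0],
  [6, 14, 0, 0, 0, 0, 0],
  [6, 14, 0, 0, 0, 0, 0],
  [6, 14, 0, 0, 0, 0, 0],
])

```text
clock: 22.47
eef_pos: [0.5992, 0.0838, 0.1674]
eef_rot: [[0.389, 0.921, -0.006], [0.921, -0.389, -0.0], [-0.003, -0.005, -1.0]]
wrist_force: [-0.5, -0.6, -2.9]
grip_width: 0.0351
grasp_force: 41.4
```

```bash
python3 - <<'E'
from h import *
r=whouse(643,179,R_=70); H=r['ell']
place(H,67,(-1.1,-.4),.1)
E
```

```text
{'rect': array([643.3, 178.6]), 'size': array([108.4, 108. ]), 'ang': -67.9, 'circ': array([643.1, 178.5]), 'D': 109.0, 'ell': array([643.1, 178.6])} 0.059579019469609085
TCP [0.6439 0.1795]
shift [10.57  0.42  6.79] turn [-0.22  0.14  0.1 ] rows 3.0 yaw 67.0
```

Call:
drive_tool([
  [10.5, 0.3, 0, 0, 0, 0, 0],
  [10.5, 0.3, 0, 0, 0, 0, 0],
  [10.5, 0.3, 0, 0, 0, 0, 0],
  [10.5, 0.3, 3, 0, 0, 0, 0],
  [10.5, 0.3, 6, 0, 0, 0, 0],
  [10.5, 0.3, 6.8, 0, 0, 0, 0],
  [10.5, 0.3, 6.8, 0, 0, 0, 0],
  [10.5, 0.3, 6.8, 0, 0, 0, 0],
])

```text
clock: 23.18
eef_pos: [0.6449, 0.1786, 0.1025]
eef_rot: [[0.391, 0.921, -0.0], [0.921, -0.391, -0.001], [-0.001, -0.0, -1.0]]
wrist_force: [-0.4, -0.5, -2.0]
grip_width: 0.0351
grasp_force: 41.4
```

```bash
python3 - <<'E'
from h import *
place((643,178.6),67,(-1.1,-.4),.0768)
E
```

```text
TCP [0.6438 0.1795]
shift [ 0.04 -0.13  2.57] turn [-0.01  0.04  0.01] rows 0.6 yaw 67.0
```

Call:
drive_tool([
  [0.05, -0.1, 0.3, 0, 0, 0, 0],
  [0.05, -0.1, 0.8, 0, 0, 0, 0],
  [0.05, -0.1, 1.2, 0, 0, 0, 0],
  [0.05, -0.1, 1.7, 0, 0, 0, 0],
  [0.05, -0.1, 2.1, 0, 0, 0, 0],
  [0.05, -0.1, 2.55, 0, 0, 0, 0],
  [0.05, -0.1, 2.55, 0, 0, 0, 0],
  [0.05, -0.1, 2.55, 0, 0, 0, 0],
])

```text
clock: 23.85
eef_pos: [0.6447, 0.18, 0.0765]
eef_rot: [[0.39, 0.921, 0.0], [0.921, -0.39, -0.0], [0.0, 0.0, -1.0]]
wrist_force: [-1.1, -0.6, -1.4]
grip_width: 0.0351
grasp_force: 41.6
```

Call:
drive_tool([
  [0, 0, 0.05, 0, 0, 0, 0.8],
  [0, 0, 0.05, 0, 0, 0, 0.8],
  [0, 0, 0.05, 0, 0, 0, 0.8],
  [0, 0, -2, 0, 0, 0, 0.8],
  [0, 0, -6, 0, 0, 0, 1],
  [0, 0, -10, 0, 0, 0, 1],
  [0, 0, -14, 0, 0, 0, 1],
  [0, 0, -14, 0, 0, 0, 1],
])

```text
clock: 24.52
eef_pos: [0.649, 0.183, 0.2267]
eef_rot: [[0.39, 0.92, 0.015], [0.921, -0.391, 0.006], [0.011, 0.012, -1.0]]
wrist_force: [0.6, 1.0, 1.1]
grip_width: 0.0854
grasp_force: 0.0
```

```bash
python3 - <<'E'
from h import *
f=grab('wrist'); seated(f,643,178.6)
t=grab('top'); save(t['img'],'top1')
print(blob(t,317,200,22,.07,.1,.082)); print(blob(t,313,165,25,.04,.07,.059))
E
```

```text
plate {'rect': array([643.9, 179. ]), 'size': array([108.6, 108.4]), 'ang': -67.0, 'circ': array([644.2, 179.2]), 'D': 109.8, 'ell': array([644.2, 179.1])} 0.0659
block {'rect': array([644.4, 179.8]), 'size': array([35.6, 28.9]), 'ang': -23.1, 'circ': array([644.3, 179.6]), 'D': 43.6, 'ell': array([644.5, 179.8])} 0.0916
{'rect': array([602.4,  19.9]), 'size': array([49., 42.]), 'ang': 45.0, 'circ': array([599.9,  21.9]), 'D': 51.5, 'ell': array([601.4,  20. ])}
{'rect': array([686.2,  32.5]), 'size': array([115.3,  20.3]), 'ang': 6.4, 'circ': array([685.9,  34.9]), 'D': 115.3, 'ell': array([685.8,  32.4])}
```

View pics/top1.png

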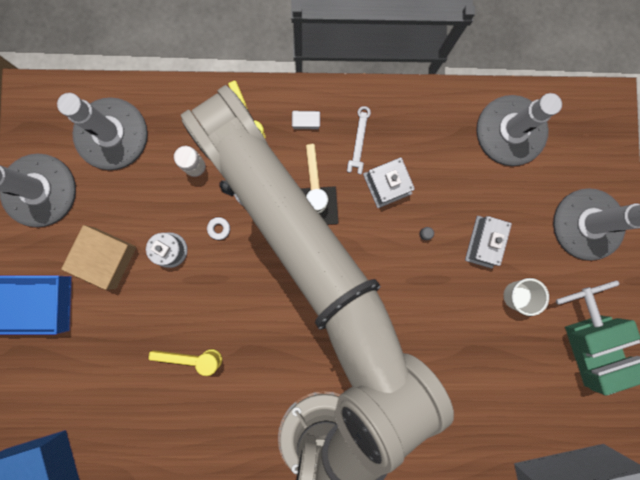

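All four covers are on: oblong (489,241), small (167,250), square (392,181) and big (under the arm), all with plates near 66 mm. The mallet at (317,200) is unchanged. Now I fetch the mallet.

```bash
python3 - <<'E'
from h import *
goal([.6596,.0289,.2],6.5)
E
python3 - <<'E'
import cv2; from h import *
I=cv2.cvtColor(cv2.imread('pics/top0.png'),cv2.COLOR_BGR2RGB)
t=load('top'); g=I.astype(int).max(2); m=np.zeros((480,640),np.uint8); m[180:230,290:345]=((g<55)&(I.astype(int).max(2)-I.astype(int).min(2)<20))[180:230,290:345]
pts_=cv2.findNonZero(m); (c,s,a)=cv2.minAreaRect(pts_); print(c,s,a)
w=np.array([ray(t,u,v,.006)[:2]*1000 for u,v in pts_[:,0]],np.float32); print(cv2.minAreaRect(w))
E
```

```text
shift [-13.45   7.2    1.92] turn [ 0.12 -0.28 60.52] rows 8.5 yaw 6.5
(318.9176025390625, 215.12939453125) (10.84652328491211, 20.825326919555664) 77.47119140625
((568.6470947265625, 12.899137496948242), (28.425216674804688, 54.446598052978516), 12.894532203674316)
```

Call:
drive_tool([
  [-13.2, 7.2, 1, 0, 0, 60.5, 1],
  [-13.2, 7.2, 1, 0, 0, 60.5, 1],
  [-13.2, 7.2, 1, 0, 0, 60.5, 1],
  [-13.2, 7.2, 1, 0, 0, 60.5, 1],
  [-13.2, 7.2, 1, 0, 0, 60.5, 1],
  [-13.2, 7.2, 1, 0, 0, 60.5, 1],
  [-13.2, 7.2, 1, 0, 0, 60.5, 1],
  [-13.2, 7.2, 1, 0, 0, 60.5, 1],
])

```text
clock: 25.28
eef_pos: [0.6582, 0.0297, 0.2044]
eef_rot: [[0.987, 0.162, -0.003], [0.162, -0.987, -0.0], [-0.004, -0.0, -1.0]]
wrist_force: [-0.2, -0.2, 0.3]
grip_width: 0.0856
grasp_force: 0.0
```

Call:
drive_tool([
  [0, 0, 0, 0, 0, 3.3, 1],
  [0, 0, 0, 0, 0, 3.3, 1],
  [0, 0, 0, 0, 0, 3.3, 1],
])

```text
clock: 25.53
eef_pos: [0.6585, 0.0302, 0.2051]
eef_rot: [[0.994, 0.114, -0.003], [0.114, -0.994, -0.001], [-0.003, 0.0, -1.0]]
wrist_force: [-0.2, -0.2, 0.7]
grip_width: 0.0855
grasp_force: 0.0
```

```bash
python3 - <<'E'
from h import *
f=grab('wrist'); save(f['img'],'w4'); P=pts(f)*1000
s=lambda m,z: wshape(f,m.astype(np.uint8),z)
near=np.hypot(P[...,0]-600,P[...,1]-22)<60
print('head',s(near&(P[...,2]>74)&(P[...,2]<90),.082))
hm=(np.hypot(P[...,0]-685,P[...,1]-32)<70)&(P[...,2]>50)&(P[...,2]<68); print('handle',s(hm,.059),np.median(P[...,2][hm]))
I=cv2.cvtColor(cv2.imread('pics/top0.png'),cv2.COLOR_BGR2RGB).astype(int); t=load('top')
m=np.zeros((480,640),np.uint8); m[180:230,290:345]=((I.max(2)-I.min(2)<25)&(I.max(2)<90))[180:230,290:345]
print('pad',m.sum()); print(wshape(t,m,.006))
goal([.6596,.0289,.028],6.5)
E
```

```text
head {'rect': array([602.3,  22.9]), 'size': array([53.1, 49.8]), 'ang': 6.6, 'circ': array([602.4,  23.4]), 'D': 53.5, 'ell': array([602.5,  23. ])}
handle {'rect': array([680.4,  31.8]), 'size': array([128.8,  32.7]), 'ang': 6.6, 'circ': array([679.5,  31.7]), 'D': 131.3, 'ell': array([665.8,  30.3])} 58.57864099120924
pad 874
{'rect': array([593. ,  15.4]), 'size': array([97.6, 96.6]), 'ang': 3.8, 'circ': array([593.8,  15.2]), 'D': 132.2, 'ell': array([594.3,  15.4])}
shift [ 0.11  0.14 17.74] turn [0.01 0.12 0.02] rows 4.3 yaw 6.5
```

View pics/w4.png

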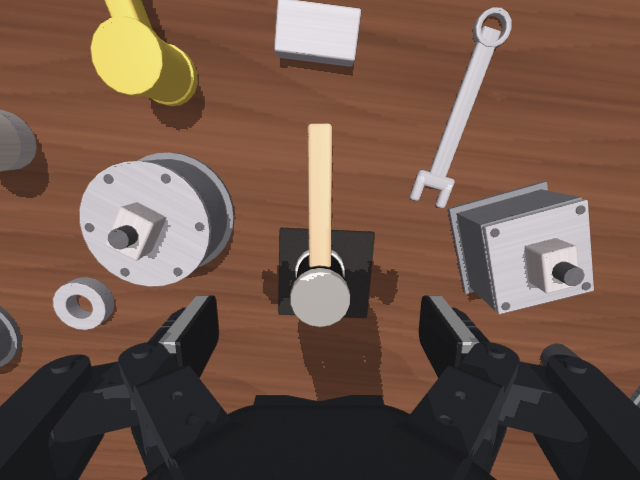

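The wrist view shows the mallet with its black head at (320,295) and wooden handle at (320,190), lined up with the tool. The yellow one at the upper left is the decoy. I grip the handle.

Call:
drive_tool([
  [0.25, 0.1, 9, 0, 0, 0, 0.8],
  [0.25, 0.1, 9, 0, 0, 0, 0.8],
  [0.25, 0.1, 11, 0, 0, 0, 0.8],
  [0.25, 0.1, 14, 0, 0, 0, 0.8],
  [0.25, 0.1, 16.5, 0, 0, 0, 0.8],
  [0.25, 0.1, 17.6, 0, 0, 0, 0.6],
  [0.25, 0.1, 17.6, 0, 0, 0, 0.5],
  [0.25, 0.1, 17.6, 0, 0, 0, 0.4],
], newtons=120)

```text
clock: 26.25
eef_pos: [0.6621, 0.0297, 0.0308]
eef_rot: [[0.994, 0.112, -0.0], [0.112, -0.994, 0.0], [-0.0, -0.0, -1.0]]
wrist_force: [0.1, -0.6, 0.5]
grip_width: 0.0344
grasp_force: 0.0
```

Call:
drive_tool([
  [0, 0, 0, 0, 0, 0, 0.3],
  [0, 0, 0, 0, 0, 0, 0.2],
  [0, 0, 0, 0, 0, 0, 0.1],
  [0, 0, 0, 0, 0, 0, 0],
  [0, 0, 0, 0, 0, 0, 0],
  [0, 0, 0, 0, 0, 0, 0],
  [0, 0, 0, 0, 0, 0, 0],
  [0, 0, 0, 0, 0, 0, 0],
])

```text
clock: 26.92
eef_pos: [0.6638, 0.0297, 0.033]
eef_rot: [[0.994, 0.112, 0.004], [0.112, -0.994, -0.0], [0.004, 0.001, -1.0]]
wrist_force: [-0.0, -0.2, 7.4]
grip_width: 0.018
grasp_force: 117.5
```

Call:
drive_tool([
  [0, 0, -1, 0, 0, 0, 0],
  [0, 0, -3, 0, 0, 0, 0],
  [0, 0, -7, 0, 0, 0, 0],
  [0, 0, -11, 0, 0, 0, 0],
  [0, 0, -14.5, 0, 0, 0, 0],
  [0, 0, -14.5, 0, 0, 0, 0],
  [0, 0, -14.5, 0, 0, 0, 0],
  [0, 0, -14.5, 0, 0, 0, 0],
])

```text
clock: 27.58
eef_pos: [0.6606, 0.0292, 0.1745]
eef_rot: [[0.994, 0.112, -0.003], [0.112, -0.994, -0.001], [-0.003, 0.001, -1.0]]
wrist_force: [-0.2, -0.3, -4.5]
grip_width: 0.0178
grasp_force: 117.9
```

```bash
cat >> h.py <<'E'
def headpos(name=None):
    """mallet head top and handle in tool frame (mm)"""
    f,T=wplate(); 
    hd=(abs(T[...,0]+60)<45)&(abs(T[...,1])<40)&(T[...,2]>-70)&(T[...,2]<-40)&(f['depth']>0)
    q=T[hd]; print('head top n',len(q),'z',np.median(q[:,2]).round(1),'x',np.percentile(q[:,0],[1,99]).round(1),'y',np.percentile(q[:,1],[1,99]).round(1))
    A=np.c_[q[:,:2],np.ones(len(q))]; c=np.linalg.lstsq(A,q[:,2],rcond=None)[0]; print('slope x,y',c[:2].round(3))
    hn=(T[...,0]>20)&(T[...,0]<95)&(abs(T[...,1])<15)&(T[...,2]>-50)&(T[...,2]<-15)
    h=T[hn]; 
    if len(h)>50: print('handle n',len(h),'slope',np.polyfit(h[:,0],h[:,2],1).round(3),'y',np.polyfit(h[:,0],h[:,1],1).round(3),'xmax',h[:,0].max().round(1))
    if name: save(f['img'],name)
    return f,T
E
python3 - <<'E'
from h import *
print(env.read_state()['eef_pos']); headpos('w5')
E
```

```text
[0.66060577 0.02922531 0.17446711]
  return _methods._mean(a, axis=axis, dtype=dtype,
  ret = ret.dtype.type(ret / rcount)
Traceback (most recent call last):
  File "h.py", line 70, in headpos
    q=T[hd]; print('head top n',len(q),'z',np.median(q[:,2]).round(1),'x',np.percentile(q[:,0],[1,99]).round(1),'y',np.percentile(q[:,1],[1,99]).round(1))
                                                                          ~~~~~~~~~~~~~^^^^^^^^^^^^^^^
IndexError: index -1 is out of bounds for axis 0 with size 0
```

```bash
cat >> h.py <<'E'
def tilt():
    f,T=wplate(); hn=(T[...,0]>20)&(T[...,0]<95)&(abs(T[...,1])<15)&(T[...,2]>-40)&(T[...,2]<15)&(f['depth']>0); h=T[hn]
    print('handle n',len(h),'z slope',np.polyfit(h[:,0],h[:,2],1).round(3),'y',np.polyfit(h[:,0],h[:,1],1).round(3),'xmax',h[:,0].max().round(1))
    return f
def tophead(zc):
    """mallet head from the top camera; zc = expected height of its upper face, m"""
    s=env.read_state(); t=grab('top'); P=pts(t); p=s['eef_pos']; e=p-.062*s['eef_rot'][:,0]
    m=(np.hypot(P[...,0]-e[0],P[...,1]-e[1])<.04)&(abs(P[...,2]-zc)<.008)&(t['img'].min(2)>130)
    print('headtop',m.sum(),np.median(P[...,2][m]).round(4)); r=wshape(t,m.astype(np.uint8),float(np.median(P[...,2][m]))); print(r)
    print('axis in tool',(s['eef_rot'].T@(np.r_[r['circ'],0]-np.r_[p[:2]*1000,0])).round(1)[:2]); return t
E
python3 - <<'E'
from h import *
f=tilt(); t=tophead(.225)
save(np.hstack([f['img'][:, 120:520],t['img'][100:340,200:400].repeat(2,0).repeat(2,1)]),'w5')
E
```

```text
handle n 9856 z slope [ 3.0000e-03 -2.5349e+01] y [-0.003 -0.665] xmax 81.3
headtop 166 0.2215
{'rect': array([592.3,  35.7]), 'size': array([47.3, 20.8]), 'ang': 18.4, 'circ': array([594.9,  27.8]), 'D': 47.4, 'ell': array([592.1,  34.2])}
axis in tool [-64.9  -6. ]
```

View pics/w5.png

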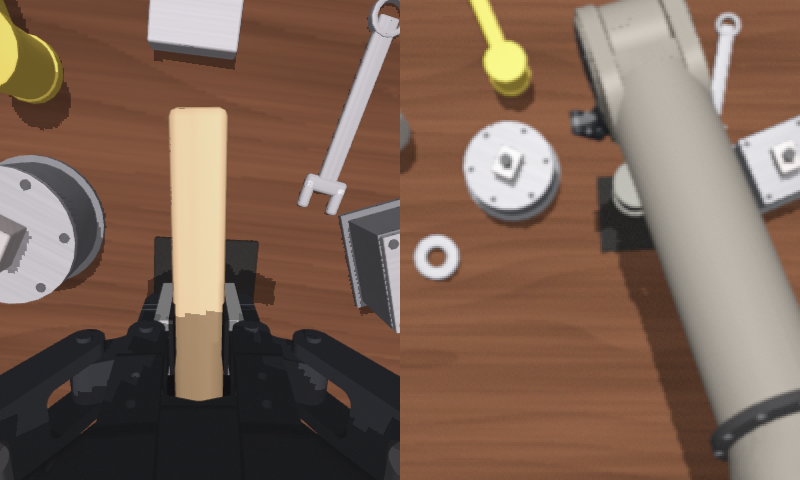

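The mallet hangs level, with the handle slope near 0 and its end 81 mm ahead. That puts the head axis at tool x ≈ -63 mm and the lower face 28 mm below the TCP. First pin: big.

```bash
cat >> h.py <<'E'
OFF=(-63,-.7)
E
python3 - <<'E'
from h import *
place((644.3,179.5),10,OFF,.175); print(env.read_state()['joints'].round(0))
E
```

```text
TCP [0.5821 0.1692]
shift [ -6.2  -14.79  -0.17] turn [4.1000e-01 1.0000e-02 1.7643e+02] rows 24.6 yaw 190.0
[  14.   29.  -28.   89.   14.   66. -101.]
```

```bash
cat >> h.py <<'E'
def hammer(H,yaw,z,off=OFF):
    s=env.read_state(); A=s['eef_rot']; y=np.radians(yaw); c,q=np.cos(y),np.sin(y)
    B=np.array([[c,q,0],[q,-c,0],[0,0,-1.]]); p=np.array([H[0],H[1],0])-B@np.array([off[0],off[1],0]); p[2]=z*1000
    d=A.T@(p/1000-s['eef_pos'])*100; r=np.degrees(R.from_matrix(A.T@B).as_rotvec())
    print('TCP',p.round(1),'shift',d.round(2),'turn',r.round(2),'now',s['eef_pos'].round(4),'F',s['wrist_force'].round(1))
E
python3 - <<'E'
from h import *
hammer((644.3,179.5),10,.175)
E
```

```text
TCP [706.5 189.8 175. ] shift [  6.39 -15.44  -0.23] turn [-0.01  0.27 -3.57] now [0.6603 0.0292 0.173 ] F [ 0.3  0.1 -3.8]
```

Call:
drive_tool([
  [6.4, -15.4, 0, 0, 0, -3.5, 0],
  [6.4, -15.4, 0, 0, 0, -3.5, 0],
  [6.4, -15.4, 0, 0, 0, -3.5, 0],
  [6.4, -15.4, 0, 0, 0, -3.5, 0],
  [6.4, -15.4, 0, 0, 0, -3.5, 0],
  [6.4, -15.4, 0, 0, 0, -3.5, 0],
  [6.4, -15.4, 0, 0, 0, -3.5, 0],
  [6.4, -15.4, 0, 0, 0, -3.5, 0],
])

```text
clock: 28.4
eef_pos: [0.7081, 0.1874, 0.1741]
eef_rot: [[0.985, 0.171, -0.002], [0.171, -0.985, -0.003], [-0.002, 0.002, -1.0]]
wrist_force: [-0.5, 0.4, -4.6]
grip_width: 0.0182
grasp_force: 118.4
```

Call:
drive_tool([
  [0, 0, 1.5, 0, 0, 0, 0],
  [0, 0, 3, 0, 0, 0, 0],
  [0, 0, 3.4, 0, 0, 0, 0],
  [0, 0, 3.4, 0, 0, 0, 0],
])

```text
clock: 28.73
eef_pos: [0.7073, 0.1871, 0.1395]
eef_rot: [[0.985, 0.17, -0.004], [0.17, -0.985, -0.002], [-0.004, 0.002, -1.0]]
wrist_force: [-0.5, -0.5, -4.2]
grip_width: 0.0182
grasp_force: 118.4
```

```bash
python3 - <<'E'
from h import *
hammer((644.3,179.5),10,.12); tilt()
E
```

```text
TCP [706.5 189.8 120. ] shift [-0.03 -0.28  1.95] turn [ 0.1   0.24 -0.2 ] now [0.7073 0.1871 0.1395] F [-0.5 -0.5 -4.2]
handle n 9849 z slope [ 3.0000e-03 -2.5308e+01] y [-0.003 -0.695] xmax 81.3
```

Now I press slowly: contact is expected at TCP z 0.134 and home at about 0.122.

Call:
drive_tool([
  [0, -0.2, 0.5, 0, 0, 0, 0],
  [0, -0.2, 0.8, 0, 0, 0, 0],
  [0, -0.2, 1.1, 0, 0, 0, 0],
  [0, -0.2, 1.4, 0, 0, 0, 0],
  [0, -0.2, 1.6, 0, 0, 0, 0],
  [0, -0.2, 1.8, 0, 0, 0, 0],
  [0, -0.2, 2, 0, 0, 0, 0],
  [0, -0.2, 2, 0, 0, 0, 0],
])

```text
clock: 29.45
eef_pos: [0.7085, 0.1923, 0.122]
eef_rot: [[0.985, 0.172, 0.002], [0.172, -0.985, 0.001], [0.002, -0.001, -1.0]]
wrist_force: [0.5, 0.7, 2.7]
grip_width: 0.0184
grasp_force: 119.2
```

```bash
python3 - <<'E'
from h import *
hammer((644.3,179.5),10,.12); tilt()
E
```

```text
TCP [706.5 189.8 120. ] shift [-0.25  0.22  0.2 ] turn [-0.03 -0.1  -0.07] now [0.7085 0.1923 0.122 ] F [0.5 0.7 2.7]
handle n 9817 z slope [ 9.0000e-03 -2.5344e+01] y [-0.003 -0.7  ] xmax 81.4
```

Call:
drive_tool([
  [0, 0, 0.2, 0, 0, 0, 0],
  [0, 0, 0.4, 0, 0, 0, 0],
  [0, 0, 0.5, 0, 0, 0, 0],
  [0, 0, 0.5, 0, 0, 0, 0],
])

```text
clock: 29.83
eef_pos: [0.709, 0.1924, 0.12]
eef_rot: [[0.985, 0.172, 0.003], [0.172, -0.985, 0.001], [0.003, -0.0, -1.0]]
wrist_force: [-1.3, 1.1, 13.5]
grip_width: 0.0183
grasp_force: 121.1
```

Call:
drive_tool([
  [0, 0, -2, 0, 0, 0, 0],
  [0, 0, -4, 0, 0, 0, 0],
  [0, 0, -6, 0, 0, 0, 0],
  [0, 0, -6, 0, 0, 0, 0],
])

```text
clock: 30.17
eef_pos: [0.7096, 0.1921, 0.1797]
eef_rot: [[0.985, 0.172, 0.005], [0.172, -0.985, 0.001], [0.005, -0.0, -1.0]]
wrist_force: [2.2, 1.0, -2.0]
grip_width: 0.018
grasp_force: 118.6
```

```bash
python3 - <<'E'
from h import *
hammer((478,403.4),25,.18); tilt()
E
```

```text
TCP [535.4 429.4 180. ] shift [-13.08 -26.37  -0.1 ] turn [  0.03  -0.31 -15.1 ] now [0.7096 0.1921 0.1797] F [ 2.2  1.  -2. ]
handle n 9863 z slope [ 3.0000e-03 -2.5295e+01] y [-0.003 -0.736] xmax 81.3
```

The big pin bottomed out (the force rose). Next is the small one.

Call:
drive_tool([
  [-13, -26.3, 0, 0, 0, -15, 0],
  [-13, -26.3, 0, 0, 0, -15, 0],
  [-13, -26.3, 0, 0, 0, -15, 0],
  [-13, -26.3, 0, 0, 0, -15, 0],
  [-13, -26.3, 0, 0, 0, -15, 0],
  [-13, -26.3, 0, 0, 0, -15, 0],
  [-13, -26.3, 0, 0, 0, -15, 0],
  [-13, -26.3, 0, 0, 0, -15, 0],
])

```text
clock: 30.88
eef_pos: [0.5232, 0.4385, 0.1745]
eef_rot: [[0.9, 0.435, -0.01], [0.435, -0.9, 0.006], [-0.006, -0.01, -1.0]]
wrist_force: [-2.7, 3.1, -3.4]
grip_width: 0.0178
grasp_force: 118.7
```

Call:
drive_tool([
  [0, 0, 2, 0, 0, 0, 0],
  [0, 0, 3.5, 0, 0, 0, 0],
  [0, 0, 3.8, 0, 0, 0, 0],
  [0, 0, 3.8, 0, 0, 0, 0],
])

```text
clock: 31.22
eef_pos: [0.5333, 0.4262, 0.1349]
eef_rot: [[0.907, 0.421, -0.005], [0.421, -0.907, -0.005], [-0.006, 0.002, -1.0]]
wrist_force: [0.1, -0.6, -3.7]
grip_width: 0.0183
grasp_force: 118.9
```

```bash
python3 - <<'E'
from h import *
hammer((478,403.4),25,.12); tilt()
E
```

```text
TCP [535.4 429.4 120. ] shift [ 0.34 -0.2   1.49] turn [ 0.13  0.36 -0.08] now [0.5333 0.4262 0.1349] F [ 0.1 -0.6 -3.7]
handle n 9870 z slope [ 4.0000e-03 -2.5396e+01] y [-0.004 -0.606] xmax 81.5
```

Call:
drive_tool([
  [0.2, 0, 0.3, 0, 0, 0, 0],
  [0.2, 0, 0.6, 0, 0, 0, 0],
  [0.2, 0, 0.9, 0, 0, 0, 0],
  [0.2, 0, 1.2, 0, 0, 0, 0],
  [0.2, 0, 1.5, 0, 0, 0, 0],
  [0.2, 0, 1.7, 0, 0, 0, 0],
  [0.2, 0, 1.9, 0, 0, 0, 0],
  [0.2, 0, 2.0, 0, 0, 0, 0],
])

```text
clock: 31.93
eef_pos: [0.5378, 0.4301, 0.1204]
eef_rot: [[0.907, 0.421, 0.003], [0.421, -0.907, 0.002], [0.004, -0.0, -1.0]]
wrist_force: [3.0, -0.9, 10.5]
grip_width: 0.0185
grasp_force: 120.6
```

```bash
python3 - <<'E'
from h import *
hammer((478,403.4),25,.12); tilt()
E
```

```text
TCP [535.4 429.4 120. ] shift [-0.25 -0.04  0.04] turn [-0.02 -0.2  -0.11] now [0.5378 0.4301 0.1204] F [ 3.  -0.9 10.5]
handle n 9821 z slope [ 1.6000e-02 -2.5382e+01] y [-0.004 -0.606] xmax 81.7
```

Call:
drive_tool([
  [0, 0, -2, 0, 0, 0, 0],
  [0, 0, -4, 0, 0, 0, 0],
  [0, 0, -6, 0, 0, 0, 0],
  [0, 0, -6, 0, 0, 0, 0],
  [0, 0, -6, 0, 0, 0, 0],
])

```text
clock: 32.4
eef_pos: [0.5359, 0.4294, 0.1781]
eef_rot: [[0.907, 0.422, -0.0], [0.422, -0.907, -0.0], [-0.0, -0.0, -1.0]]
wrist_force: [-0.6, -0.1, -4.8]
grip_width: 0.0176
grasp_force: 118.9
```

```bash
python3 - <<'E'
from h import *
tilt(); hammer((654.8,-166),2,.18)
hammer((565,120),12,.18)
E
```

```text
handle n 9875 z slope [ 3.0000e-03 -2.5354e+01] y [-0.003 -0.669] xmax 81.6
TCP [ 717.8 -164.5  180. ] shift [-8.48 61.47 -0.25] turn [ 0.08  0.14 22.95] now [0.5354 0.4286 0.1767] F [-0.6  0.  -4.9]
TCP [626.8 132.4 180. ] shift [-4.21 30.71 -0.29] turn [ 0.07  0.15 12.95] now [0.5354 0.4286 0.1767] F [-0.6  0.  -4.9]
```

Call:
drive_tool([
  [-4.2, 30.7, -0.3, 0, 0, 13, 0],
  [-4.2, 30.7, -0.3, 0, 0, 13, 0],
  [-4.2, 30.7, -0.3, 0, 0, 13, 0],
  [-4.2, 30.7, -0.3, 0, 0, 13, 0],
  [-4.2, 30.7, -0.3, 0, 0, 13, 0],
  [-4.2, 30.7, -0.3, 0, 0, 13, 0],
  [-4.2, 30.7, -0.3, 0, 0, 13, 0],
  [-4.2, 30.7, -0.3, 0, 0, 13, 0],
])

```text
clock: 33.12
eef_pos: [0.6283, 0.1233, 0.1785]
eef_rot: [[0.98, 0.198, -0.003], [0.198, -0.98, -0.007], [-0.005, 0.006, -1.0]]
wrist_force: [0.3, -1.4, -4.2]
grip_width: 0.0176
grasp_force: 118.8
```

```bash
python3 - <<'E'
from h import *
hammer((654.8,-166),2,.178)
E
```

```text
TCP [ 717.8 -164.5  178. ] shift [ 3.06 29.98  0.22] turn [0.38 0.25 9.44] now [0.6283 0.1233 0.1785] F [ 0.3 -1.4 -4.2]
```

Call:
drive_tool([
  [2.7, 30.9, 0, 0, 0, 10, 0],
  [2.7, 30.9, 0, 0, 0, 10, 0],
  [2.7, 30.9, 0, 0, 0, 10, 0],
  [2.7, 30.9, 0, 0, 0, 10, 0],
  [2.7, 30.9, 0, 0, 0, 10, 0],
  [2.7, 30.9, 0, 0, 0, 10, 0],
  [2.7, 30.9, 0, 0, 0, 10, 0],
  [2.7, 30.9, 0, 0, 0, 10, 0],
])

```text
clock: 33.78
eef_pos: [0.7166, -0.1731, 0.1778]
eef_rot: [[1.0, 0.026, -0.004], [0.026, -1.0, -0.005], [-0.005, 0.005, -1.0]]
wrist_force: [-0.8, -2.5, -4.3]
grip_width: 0.0178
grasp_force: 118.8
```

Call:
drive_tool([
  [0, 0, 2, 0, 0, 0, 0],
  [0, 0, 3.5, 0, 0, 0, 0],
  [0, 0, 3.8, 0, 0, 0, 0],
  [0, 0, 3.8, 0, 0, 0, 0],
])

```text
clock: 34.12
eef_pos: [0.7154, -0.1629, 0.1394]
eef_rot: [[0.999, 0.034, -0.007], [0.034, -0.999, 0.002], [-0.007, -0.002, -1.0]]
wrist_force: [-1.0, -0.1, -3.5]
grip_width: 0.0181
grasp_force: 118.8
```

```bash
python3 - <<'E'
from h import *
hammer((654.8,-166),2,.12); tilt()
E
```

```text
TCP [ 717.8 -164.5  120. ] shift [0.24 0.18 1.94] turn [-0.11  0.41 -0.03] now [ 0.7154 -0.1629  0.1394] F [-1.  -0.1 -3.5]
handle n 9850 z slope [ 3.0000e-03 -2.5334e+01] y [-0.003 -0.76 ] xmax 81.3
```

Call:
drive_tool([
  [0.1, 0.1, 0.5, 0, 0, 0, 0],
  [0.1, 0.1, 0.8, 0, 0, 0, 0],
  [0.1, 0.1, 1.1, 0, 0, 0, 0],
  [0.1, 0.1, 1.4, 0, 0, 0, 0],
  [0.1, 0.1, 1.7, 0, 0, 0, 0],
  [0.1, 0.1, 2.0, 0, 0, 0, 0],
  [0.1, 0.1, 2.3, 0, 0, 0, 0],
  [0.1, 0.1, 2.4, 0, 0, 0, 0],
])

```text
clock: 34.83
eef_pos: [0.7198, -0.1645, 0.1205]
eef_rot: [[0.999, 0.034, 0.002], [0.034, -0.999, -0.0], [0.002, 0.0, -1.0]]
wrist_force: [0.1, 0.5, 6.9]
grip_width: 0.018
grasp_force: 120.3
```

Call:
drive_tool([
  [0, 0, 0, 0, 0, 0, 0],
  [0, 0, 0, 0, 0, 0, 0],
])

```text
clock: 35.0
eef_pos: [0.7197, -0.1645, 0.1207]
eef_rot: [[0.999, 0.034, 0.002], [0.034, -0.999, -0.0], [0.002, 0.0, -1.0]]
wrist_force: [0.9, -0.8, 4.7]
grip_width: 0.0181
grasp_force: 120.2
```

```bash
python3 - <<'E'
from h import *
hammer((654.8,-166),2,.12); tilt()
E
```

```text
TCP [ 717.8 -164.5  120. ] shift [-0.19 -0.01  0.07] turn [ 0.02 -0.1  -0.07] now [ 0.7197 -0.1645  0.1207] F [ 0.9 -0.8  4.7]
handle n 9799 z slope [ 1.1000e-02 -2.5351e+01] y [-0.002 -0.759] xmax 81.3
```

Call:
drive_tool([
  [0, 0, 0.2, 0, 0, 0, 0],
  [0, 0, 0.2, 0, 0, 0, 0],
  [0, 0, 0.2, 0, 0, 0, 0],
])

```text
clock: 35.3
eef_pos: [0.72, -0.1645, 0.1202]
eef_rot: [[0.999, 0.033, 0.003], [0.033, -0.999, -0.001], [0.002, 0.001, -1.0]]
wrist_force: [-0.8, -0.3, 12.0]
grip_width: 0.0178
grasp_force: 121.3
```

Call:
drive_tool([
  [0, 0, -2, 0, 0, 0, 0],
  [0, 0, -4, 0, 0, 0, 0],
  [0, 0, -6.3, 0, 0, 0, 0],
  [0, 0, -6.3, 0, 0, 0, 0],
  [0, 0, -6.3, 0, 0, 0, 0],
])

```text
clock: 35.72
eef_pos: [0.7193, -0.1646, 0.1803]
eef_rot: [[0.999, 0.034, 0.001], [0.034, -0.999, -0.0], [0.001, 0.0, -1.0]]
wrist_force: [0.5, -0.1, -4.9]
grip_width: 0.0181
grasp_force: 119.2
```

```bash
python3 - <<'E'
from h import *
hammer((502.4,-421.8),-20,.178); tilt()
E
```

```text
TCP [ 561.4 -444.   178. ] shift [-16.72  27.39   0.23] turn [ 1.000e-02 -7.000e-02  2.192e+01] now [ 0.7193 -0.1646  0.1803] F [ 0.5 -0.1 -4.9]
handle n 9829 z slope [ 3.0000e-03 -2.5298e+01] y [-0.003 -0.679] xmax 81.3
```

Square bottomed out. Last is oblong.

Call:
drive_tool([
  [-16.7, 27.4, 0, 0, 0, 22, 0],
  [-16.7, 27.4, 0, 0, 0, 22, 0],
  [-16.7, 27.4, 0, 0, 0, 22, 0],
  [-16.7, 27.4, 0, 0, 0, 22, 0],
  [-16.7, 27.4, 0, 0, 0, 22, 0],
  [-16.7, 27.4, 0, 0, 0, 22, 0],
  [-16.7, 27.4, 0, 0, 0, 22, 0],
  [-16.7, 27.4, 0, 0, 0, 22, 0],
])

```text
clock: 36.43
eef_pos: [0.556, -0.4486, 0.1772]
eef_rot: [[0.938, -0.347, -0.006], [-0.347, -0.938, -0.001], [-0.006, 0.003, -1.0]]
wrist_force: [0.4, -1.7, -4.3]
grip_width: 0.0179
grasp_force: 118.9
```

Call:
drive_tool([
  [0, 0, 0, 0, 0, 0, 0],
  [0, 0, 2, 0, 0, 0, 0],
  [0, 0, 3.5, 0, 0, 0, 0],
  [0, 0, 3.8, 0, 0, 0, 0],
  [0, 0, 3.8, 0, 0, 0, 0],
])

```text
clock: 36.85
eef_pos: [0.5594, -0.4423, 0.1387]
eef_rot: [[0.939, -0.343, -0.006], [-0.343, -0.939, 0.004], [-0.007, -0.002, -1.0]]
wrist_force: [0.2, -0.6, -4.4]
grip_width: 0.0177
grasp_force: 118.8
```

```bash
python3 - <<'E'
from h import *
hammer((502.4,-421.8),-20,.12); tilt()
E
```

```text
TCP [ 561.4 -444.   120. ] shift [0.25 0.09 1.87] turn [-0.11  0.38 -0.04] now [ 0.5594 -0.4423  0.1387] F [ 0.2 -0.6 -4.4]
handle n 9817 z slope [ 3.0000e-03 -2.5307e+01] y [-0.003 -0.683] xmax 81.0
```

Call:
drive_tool([
  [0.1, 0, 0.5, 0, 0, 0, 0],
  [0.1, 0, 0.8, 0, 0, 0, 0],
  [0.1, 0, 1.1, 0, 0, 0, 0],
  [0.1, 0, 1.4, 0, 0, 0, 0],
  [0.1, 0, 1.7, 0, 0, 0, 0],
  [0.1, 0, 2.0, 0, 0, 0, 0],
  [0.1, 0, 2.3, 0, 0, 0, 0],
  [0.1, 0, 2.4, 0, 0, 0, 0],
])

```text
clock: 37.57
eef_pos: [0.5633, -0.4447, 0.1203]
eef_rot: [[0.939, -0.343, 0.002], [-0.343, -0.939, -0.001], [0.003, 0.001, -1.0]]
wrist_force: [1.2, 1.2, 10.1]
grip_width: 0.0178
grasp_force: 121.0
```

Call:
drive_tool([
  [0, 0, 0.1, 0, 0, 0, 0],
  [0, 0, 0.2, 0, 0, 0, 0],
  [0, 0, 0.2, 0, 0, 0, 0],
])

```text
clock: 37.82
eef_pos: [0.5634, -0.4448, 0.1201]
eef_rot: [[0.939, -0.343, 0.002], [-0.343, -0.939, -0.002], [0.003, 0.001, -1.0]]
wrist_force: [-0.6, 1.8, 12.7]
grip_width: 0.0181
grasp_force: 121.6
```

Call:
drive_tool([
  [0, 0, -2, 0, 0, 0, 0],
  [0, 0, -4, 0, 0, 0, 0],
  [0, 0, -6.5, 0, 0, 0, 0],
  [0, 0, -6.5, 0, 0, 0, 0],
  [0, 0, -6.5, 0, 0, 0, 0],
])

```text
clock: 38.23
eef_pos: [0.5626, -0.4448, 0.1818]
eef_rot: [[0.939, -0.343, 0.002], [-0.343, -0.939, -0.001], [0.002, 0.001, -1.0]]
wrist_force: [-0.9, 0.7, -4.5]
grip_width: 0.0178
grasp_force: 119.2
```

```bash
python3 - <<'E'
from h import *
tilt(); hammer((500,-160),-2,.18); hammer((594.5,15.8),6.5,.18)
t=grab('top'); save(t['img'],'top2'); P=pts(t)
ref=dict(big=(644.3,179.5),small=(478,403.4),square=(654.8,-166),oblong=(502.4,-421.8))
for k,(x,y) in ref.items():
    d=np.hypot(P[...,0]*1000-x,P[...,1]*1000-y)<75
    for nm,lo,hi,z in [('plate',.055,.125,.066),('block',.083,.12,.092)]:
        m=(d&(P[...,2]>lo)&(P[...,2]<hi)).astype(np.uint8)
        if m.sum()>20:
            r=wshape(t,m,z); print(k,nm,r['circ'],r['size'],np.median(P[...,2][m>0]).round(4),'max',P[...,2][m>0].max().round(4))
E
```

```text
handle n 9788 z slope [ 3.0000e-03 -2.5347e+01] y [-0.003 -0.61 ] xmax 81.0
TCP [ 562.9 -162.9  180. ] shift [-9.520e+00 -2.646e+01  2.000e-02] turn [ -0.02   0.09 -18.07] now [ 0.5615 -0.4441  0.18  ] F [-0.9  0.1 -4.3]
TCP [657.2  22.2 180. ] shift [-7.020e+00 -4.708e+01  1.000e-02] turn [ -0.03   0.09 -26.57] now [ 0.5615 -0.4441  0.18  ] F [-0.9  0.1 -4.3]
big plate [642.3 177.1] [108.2 106.9] 0.0657 max 0.0993
big block [642.8 177.4] [36.5 28.8] 0.0913 max 0.0993
small plate [477.  399.2] [79.3 76.4] 0.0665 max 0.0979
small block [477.4 400.4] [37.1 27.8] 0.0915 max 0.0979
square plate [ 652.7 -166.2] [89.  86.5] 0.0658 max 0.0981
square block [ 651.6 -165.5] [36.3 29.3] 0.0916 max 0.0981
oblong plate [ 500.4 -420.2] [110.4  66.5] 0.0658 max 0.0979
oblong block [ 499.7 -419.2] [39.2 27.2] 0.0907 max 0.0979
```

View pics/top2.png

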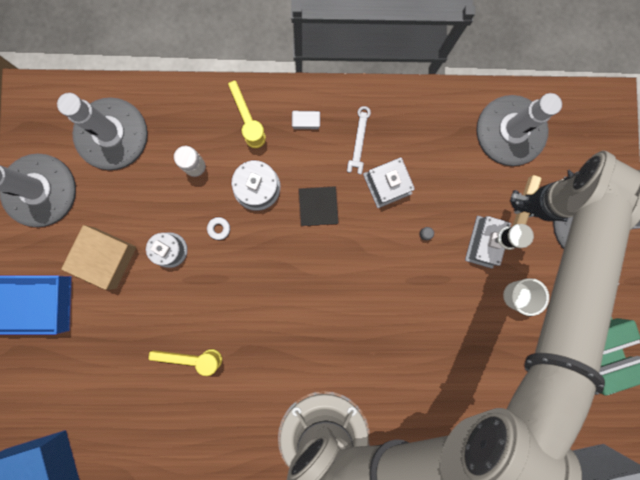

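The top view shows all four covers seated with their pins down (tops below about 98 mm). The empty pad is in plain view at (318,206). I measure it and carry the mallet back.

```bash
python3 - <<'E'
from h import *
t=load('top'); I=t['img'].astype(int)
m=np.zeros((480,640),np.uint8); m[178:235,290:350]=((I.max(2)-I.min(2)<25)&(I.max(2)<90))[178:235,290:350]
print(m.sum(),wshape(t,m,.006))
E
```

```text
1360 {'rect': array([592.9,  15.3]), 'size': array([97.6, 96.6]), 'ang': 3.6, 'circ': array([593.8,  15.2]), 'D': 132.2, 'ell': array([593.4,  15.3])}
```

Call:
drive_tool([
  [-6, -27, 0, 0, 0, -14, 0],
  [-6, -27, 0, 0, 0, -14, 0],
  [-6, -27, 0, 0, 0, -14, 0],
  [-6, -27, 0, 0, 0, -14, 0],
  [-6, -27, 0, 0, 0, -14, 0],
  [-6, -27, 0, 0, 0, -14, 0],
  [-6, -27, 0, 0, 0, -14, 0],
  [-6, -27, 0, 0, 0, -14, 0],
])

```text
clock: 39.0
eef_pos: [0.5988, -0.1589, 0.1797]
eef_rot: [[0.996, -0.093, -0.002], [-0.093, -0.996, 0.008], [-0.003, -0.007, -1.0]]
wrist_force: [0.5, 2.2, -3.6]
grip_width: 0.0179
grasp_force: 119.0
```

Call:
drive_tool([
  [0, 0, 0, 0, 0, 0, 0],
  [0, 0, 0, 0, 0, 0, 0],
])

```text
clock: 39.17
eef_pos: [0.5973, -0.1711, 0.1798]
eef_rot: [[0.994, -0.106, -0.003], [-0.106, -0.994, -0.001], [-0.003, 0.001, -1.0]]
wrist_force: [-0.5, -0.8, -4.7]
grip_width: 0.0179
grasp_force: 119.0
```

```bash
python3 - <<'E'
from h import *
hammer((594.5,15.8),6.5,.18)
E
```

```text
TCP [657.2  22.2 180. ] shift [  3.9  -19.86  -0.05] turn [  0.04   0.18 -12.59] now [ 0.5973 -0.1711  0.1798] F [-0.5 -0.8 -4.7]
```

Call:
drive_tool([
  [3.8, -19.8, 0, 0, 0, -12.5, 0],
  [3.8, -19.8, 0, 0, 0, -12.5, 0],
  [3.8, -19.8, 0, 0, 0, -12.5, 0],
  [3.8, -19.8, 0, 0, 0, -12.5, 0],
  [3.8, -19.8, 0, 0, 0, -12.5, 0],
  [3.8, -19.8, 0, 0, 0, -12.5, 0],
  [3.8, -19.8, 0, 0, 0, -12.5, 0],
  [3.8, -19.8, 0, 0, 0, -12.5, 0],
])

```text
clock: 39.83
eef_pos: [0.657, 0.0199, 0.1803]
eef_rot: [[0.994, 0.109, -0.002], [0.109, -0.994, -0.002], [-0.002, 0.002, -1.0]]
wrist_force: [-0.6, -0.3, -3.7]
grip_width: 0.0182
grasp_force: 119.1
```

Call:
drive_tool([
  [0, 0, 3, 0, 0, 0, 0],
  [0, 0, 6, 0, 0, 0, 0],
  [0, 0, 9, 0, 0, 0, 0],
  [0, 0, 12, 0, 0, 0, 0],
  [0, 0, 13, 0, 0, 0, 0],
  [0, 0, 13.5, 0, 0, 0, 0],
  [0, 0, 13.5, 0, 0, 0, 0],
  [0, 0, 13.5, 0, 0, 0, 0],
])

```text
clock: 40.5
eef_pos: [0.6587, 0.0218, 0.0483]
eef_rot: [[0.994, 0.11, 0.003], [0.11, -0.994, -0.0], [0.003, 0.0, -1.0]]
wrist_force: [0.8, 0.9, -3.1]
grip_width: 0.0177
grasp_force: 118.9
```

```bash
python3 - <<'E'
from h import *
hammer((594.5,15.8),6.5,.0335); tilt()
E
```

```text
TCP [657.2  22.2  33.5] shift [-0.16 -0.06  1.48] turn [ 0.03 -0.16 -0.16] now [0.6587 0.0218 0.0483] F [ 0.8  0.9 -3.1]
handle n 9843 z slope [ 4.0000e-03 -2.5364e+01] y [-0.003 -0.728] xmax 81.3
```

Call:
drive_tool([
  [-0.1, 0, 0.5, 0, 0, 0, 0],
  [-0.1, 0, 0.9, 0, 0, 0, 0],
  [-0.1, 0, 1.2, 0, 0, 0, 0],
  [-0.1, 0, 1.4, 0, 0, 0, 0],
  [-0.1, 0, 1.5, 0, 0, 0, 0],
  [-0.1, 0, 1.5, 0, 0, 0, 0],
  [-0.1, 0, 1.5, 0, 0, 0, 0],
])

```text
clock: 41.13
eef_pos: [0.6565, 0.0225, 0.0329]
eef_rot: [[0.994, 0.112, 0.0], [0.112, -0.994, -0.001], [0.0, 0.001, -1.0]]
wrist_force: [-2.6, -1.4, 4.7]
grip_width: 0.0179
grasp_force: 120.6
```

It is standing on the pad. Release and retreat.

Call:
drive_tool([
  [0, 0, -0.1, 0, 0, 0, 0],
  [0, 0, -0.1, 0, 0, 0, 0.4],
  [0, 0, -0.1, 0, 0, 0, 0.6],
  [0, 0, -0.1, 0, 0, 0, 0.8],
  [0, 0, -0.1, 0, 0, 0, 0.8],
  [0, 0, -2, 0, 0, 0, 0.8],
  [0, 0, -5, 0, 0, 0, 0.8],
  [0, 0, -9, 0, 0, 0, 0.8],
], newtons=40)

```text
clock: 41.8
eef_pos: [0.6539, 0.0222, 0.1195]
eef_rot: [[0.994, 0.112, -0.006], [0.112, -0.994, -0.0], [-0.006, -0.001, -1.0]]
wrist_force: [0.6, -0.8, 0.6]
grip_width: 0.0681
grasp_force: 0.0
```

Call:
drive_tool([
  [0, 0, -4, 0, 0, 0, 0.8],
  [0, 0, -9, 0, 0, 0, 0.8],
  [-10, -20, -9, 0, 0, 0, 0.8],
  [-10, -20, -9, 0, 0, 0, 0.8],
  [-10, -20, -9, 0, 0, 0, 0.8],
  [-10, -20, -9, 0, 0, 0, 0.8],
  [-10, -20, -9, 0, 0, 0, 0.8],
  [-10, -20, -9, 0, 0, 0, 0.8],
])

```text
clock: 42.47
eef_pos: [0.5302, 0.2173, 0.2126]
eef_rot: [[0.993, 0.121, -0.0], [0.121, -0.993, 0.004], [-0.0, -0.004, -1.0]]
wrist_force: [-0.0, 1.6, 0.8]
grip_width: 0.0684
grasp_force: 0.0
```

```bash
python3 - <<'E'
from h import *
t=grab('top'); P=pts(t); s=grab('side')
save(np.vstack([np.hstack([t['img'][100:330,130:530]]*1),s['img'][130:400,100:500]]),'end')
print(blob(t,315,203,24,.074,.095,.082))
for k,(x,y) in dict(big=(644.3,179.5),small=(478,403.4),square=(654.8,-166),oblong=(502.4,-421.8)).items():
    d=np.hypot(P[...,0]*1000-x,P[...,1]*1000-y)<75
    m=(d&(P[...,2]>.055)&(P[...,2]<.125)).astype(np.uint8); r=wshape(t,m,.066); print(k,r['circ'],r['D'],np.median(P[...,2][m>0]).round(4),'max',P[...,2][m>0].max().round(4))
E
```

```text
{'rect': array([592.5,  15. ]), 'size': array([49.1, 48.9]), 'ang': -44.7, 'circ': array([592.7,  15. ]), 'D': 51.5, 'ell': array([592.6,  15. ])}
big [642.4 177.1] 111.7 0.0658 max 0.0989
small [476.7 399.6] 81.1 0.0665 max 0.1011
square [ 652.6 -166.2] 120.3 0.066 max 0.0992
oblong [ 500.4 -420.2] 126.2 0.0661 max 0.0999
```

View pics/end.png

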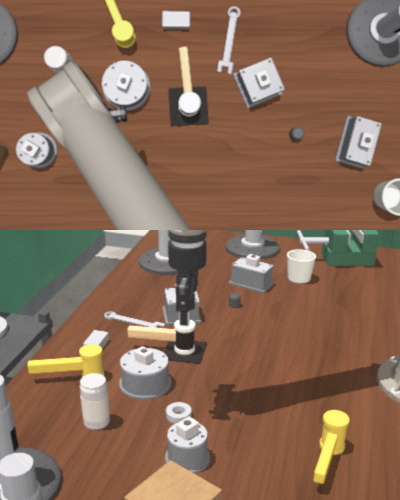

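The picture shows the mallet upright in the middle of its pad at (188,103), all covers flat with pins down, and the bystanders in place. I let the arm settle and hand in.

Call:
drive_tool([
  [0, 0, -3, 0, 0, 0, 0.8],
  [0, 0, -3, 0, 0, 0, 0.8],
  [0, 0, -3, 0, 0, 0, 0.8],
  [0, 0, -3, 0, 0, 0, 0.8],
  [0, 0, -3, 0, 0, 0, 0.8],
  [0, 0, -3, 0, 0, 0, 0.8],
])

```text
clock: 43.07
eef_pos: [0.5344, 0.2092, 0.2406]
eef_rot: [[0.994, 0.111, -0.002], [0.111, -0.994, -0.001], [-0.002, 0.001, -1.0]]
wrist_force: [0.0, 0.1, 0.2]
grip_width: 0.0683
grasp_force: 0.0
```

```bash
python3 -c "
from rig import env
print(env.hand_in())"
```

```text
the job is handed in; nothing more can be done
None
```

I handed the job in at about 43 s on the robot clock: all four covers are seated, all four lock pins are driven home with the mallet, and the mallet stands upright about 1 mm from its pad's centre by the top camera; no verdict was returned.

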